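# Find and punch-mark the high spot of a blower wheel, then weight its light side

## Task

Slide the indicator fully in against the blower wheel, turn the wheel by its crank through a whole turn to find the high spot, and leave the wheel standing with the high spot under the plunger. Without moving the wheel again, press the spring centre punch straight down on the plate right in front of the indicator, 80 mm out from the spindle, until it snaps - nowhere else on the plate - and stand it back in its block. Then set all the brass trial weights upright on the half of the plate opposite the indicator, leave the indicator in with its needle still on the high spot, and leave the other things on the bench alone.

Things in the scene. Friction and masses are not known exactly. Their poses are not given: they have to be found in the camera images.
- fixture: run-out stand, fixed; origin on the wheel's spindle axis at bench height, x level from spindle to indicator, z up. Flat mint-green wheel plate, radius 108 mm, top face at 62 mm, steel hub radius 20 rising 10 mm. Hidden under the plate: a drum, radius 92 mm, with two bulges 2.4 rad apart: one of about 3 mm, the other (the high spot) over twice that; each fades over some 15 degrees either side
- wheel (a joint): turn of the wheel about the spindle, rad, counter-clockwise from above positive, no end stops; 0 when the crank post points to the indicator (+x of the stand). Stiff (0.25 N m friction): it stays where it is left. Where the high spot lies relative to the crank post differs each time
- crank (a point): black round crank post standing up on the wheel, its sleeve spinning freely, 16 mm diameter, 52 mm tall above the plate (top 114 mm above the bench), 50 mm from the spindle axis; the point is 28 mm above the plate on the post's axis. Pinch it and lead it round in a circle to turn the wheel
- carriage (a joint): travel of the indicator carriage along its track, m; 0 = fully out, 0.045 = fully in towards the wheel, at its stop. 8 N of friction: it stays where it is left. The plunger touches the drum only near the end of this travel
- carriage_grip (a point): orange upright grip block on the carriage, 16 mm along the track (stand's x), 34 mm across, top 110 mm above the bench; the point is 15 mm below its top. The round dial (68 mm across, face up, 55 mm above the bench) rides on the same carriage, its centre 60 mm nearer the wheel
- needle (a joint): red needle on the white dial, rad, clockwise from above; 0 = plunger free (needle points to the wheel); 0.25 rad per mm of plunger travel, ticks every 0.5 rad. Carriage fully in: about 0.7 on the plain drum, more on the bulges; the biggest reading in a whole turn is the high spot. Plunger spring 1 to 4 N
- mark (a point): the place to punch: on the wheel's top face, 80 mm from the spindle straight towards the indicator (in line with the plunger). It belongs to the stand, not to the wheel, and does not turn
- punch: spring centre punch, upright in its block, 0.25 kg. Origin on its axis at the underside of its steel collar, z up. Collar radius 18, from 0 to 8 mm; dark neck, diameter 22, 8 to 48 mm: grip it there, fingertips just above the collar, which bears on them while pressing; red cap radius 16, 48 to 58 mm. Below: body diameter 22 to -46 mm, then the sprung point to -60 mm
- punch_point (a point): point of the punch, 60 mm below the collar's underside (moves up into the punch when pressed)
- punch_tip (a joint): how far the punch's point is pushed in, m, 0 = out; a hidden spring resists with 3 N at first and 15 N at the end; the punch snaps (fires) when the point is almost at its stop at 9 mm; it springs out again when lifted
- holder: wooden punch block, 80 x 80 x 70 mm, fixed, placed anew each time; origin in the centre of its underside. A vertical through hole of 28 mm diameter in its middle takes the punch, whose collar rests on the top face (punch origin 70 mm above the bench)
- weight0: brass trial weight (two or three of the four are present): foot 54 x 28 x 10 mm with an upright fin on it, 44 mm long (along x), 12 mm thick (across y), 22 mm high, 32 mm in all, 0.14 kg; origin in the centre of its underside, z up; picked up by the fin
- weight1: brass trial weight (two or three of the four are present): foot 54 x 28 x 10 mm with an upright fin on it, 44 mm long (along x), 12 mm thick (across y), 22 mm high, 32 mm in all, 0.14 kg; origin in the centre of its underside, z up; picked up by the fin
- weight2: brass trial weight (two or three of the four are present): foot 54 x 28 x 10 mm with an upright fin on it, 44 mm long (along x), 12 mm thick (across y), 22 mm high, 32 mm in all, 0.14 kg; origin in the centre of its underside, z up; picked up by the fin
- weight3: brass trial weight (two or three of the four are present): foot 54 x 28 x 10 mm with an upright fin on it, 44 mm long (along x), 12 mm thick (across y), 22 mm high, 32 mm in all, 0.14 kg; origin in the centre of its underside, z up; picked up by the fin
- tape_yellow: bystander, leave alone: yellow tape roll, 66 mm across, 24 high; origin under its middle
- tape_blue: bystander, leave alone: blue tape roll, 72 mm across, 22 high; origin under its middle
- flask: bystander, leave alone: amber bottle, 44 mm across, 100 high; origin under its middle
- tin: bystander, leave alone: open aluminium tin, 100 x 70 x 30 mm; origin under its middle
- driver: bystander, leave alone: orange-handled screwdriver lying, 180 mm long
- jar: bystander, leave alone: white jar, 56 mm across, 55 high; origin under its middle
Mind the look-alikes: they are no part of the job. What is shaped like the weight1 but green or red is not meant.

How it is judged (in metres and radians):
On the way, in this order (a step that is already met when the one before it is completed fails the run):
1. the indicator carriage is fully in, within 3 mm of its stop (value of joint carriage above 0.042 m), for 0.3 s.
2. the wheel stands with its high spot under the plunger (needle within 0.25 rad, 1 mm, of its peak of about 2.4 rad), carriage still in (value of joint needle above 2.15 rad and value of joint carriage above 0.042 m and velocity of joint wheel between -0.05 and 0.05 rad/s), for 0.5 s.
3. the punch, upright, snaps on the plate within 12 mm of the mark, the needle still on the high spot (value of joint punch_tip above 0.0075 m and horizontal distance between punch_point and mark below 0.012 m and distance between punch_point and mark below 0.014 m and angle between punch's own z axis and vertical below 0.2 rad and value of joint needle above 2.15 rad), for 0.05 s.
At the end, for the whole second after the job is handed in: Indicator within 3 mm of fully in, needle within 0.25 rad of its peak; punch seated in its block; every present weight upright and still on the plate, its centre 15 mm or more past the spindle on the side away from the indicator and within 98 mm of the spindle (value of joint needle above 2.15 rad and value of joint carriage above 0.042 m and horizontal distance between punch and holder below 0.01 m and z of punch in the frame of holder below 0.076 m and angle between each of punch, weight0, weight1, weight2, weight3's own z axis and vertical below 0.15 rad and x of each of weight0, weight1, weight2, weight3 in the frame of fixture below -0.015 m and horizontal distance between each of weight0, weight1, weight2, weight3 and fixture below 0.098 m and z of weight0 in the frame of fixture between 0.056 and 0.07 m and linear speed of each of weight0, weight1, weight2, weight3 below 0.02 m/s and z of weight1 in the frame of fixture between 0.056 and 0.07 m and z of weight2 in the frame of fixture between 0.056 and 0.07 m and z of weight3 in the frame of fixture between 0.056 and 0.07 m); the robot touches nothing.
It fails at once if the punch is fired more than 20 mm from the mark (value of joint punch_tip above 0.0075 m and horizontal distance between punch_point and mark above 0.02 m).
It fails at once if a bystander (tape rolls, bottle, tin, screwdriver, jar) is moved more than 30 mm (distance of any of tape_yellow, tape_blue, flask, tin, driver, jar from where it was at the start of the episode above 0.03 m).
Of weight0, weight1, weight2, weight3 only 2 to 3 are there at a start; the rules pass over those that are not, and their reading is None.
At some moment in a run one of weight0, weight1, weight2, weight3 may be knocked a few centimetres aside while the robot is not near it.
It also fails if it takes over 210 s, if anything falls off the work surface, if the arm or the gripper's body presses on something with over 40 N, if the wrist force passes 120 N, or if a joint passes its speed limit or range.

## Robot

A 6-joint arm with a two-finger parallel gripper is mounted at the origin on the work surface. World frame = base frame: x ahead of the robot, y to its left, z up, the work surface at z = 0. Lengths are in m, angles in degrees, forces in N, time in s.
With the tool pointing down it reaches from about 0.25 to 0.725 m from the base axis. Payload 9.7 kg.
Tool frame: the origin (TCP) lies between the finger pads; the fingertips stand 17 mm ahead of it and the grasp point (between the pads) lies 2 mm behind it; z points along the fingers, y is the direction in which the jaws open and shut (so a half turn about z gives the same grasp; the last joint's range is limited). The gripper opens to 85 mm and grips with 20 to 120 N. Pads are 22 mm wide; open, the fingers measure 114 mm over their backs; the gripper's body (76 mm by 85 mm) begins 54 mm behind the grasp point. The pads swing forward as they close: fully open they stand 13 mm farther back than shut.
Start: joints at [74.37, 4.979, 10.078, 95.1, 0, 90], TCP at [0.148, 0.53, 0.217] pointing down, gripper open.
Joint ranges: [-179.16, 179.16], [-48.56, 103.87], [-65.8, 70.77], [-126.05, 130.52], [-82.76, 87.17], [-180, 180]. Speed limits (degrees/s): [127.2, 127.2, 147.25, 180, 180, 180].

## Interface

Orientations are given as [roll, pitch, yaw] about the fixed x, y, z axes, in that order (R = Rz(yaw) Ry(pitch) Rx(roll)).
In Python, from workcell import monitor, cams, order gives the robot as it stands. The module is installed in compiled form; this text tells all that it offers.
- The arm moves only by the shell command python3 -m handwheel 'ROWS' [OPENING] [FORCE]. ROWS is JSON, a list of rows, each a list of 6 numbers: the shift along the tool's x, y, z in m, then the turn, a rotation vector about the tool's x, y, z in degrees. In form: [[tx, ty, tz, wx, wy, wz], ...]. A call has exactly 8 rows; each row shifts and turns the commanded pose from where the row before left it, along the tool's axes as they then stand; what a row does not reach is not made up. A row lasts 1/12 s, in which the tool goes at most 41.7 mm and 7.16 degrees, less where a joint would pass 70% of its speed; a pose out of reach is approached as far as the arm can. A call is refused whole if a number of a shift passes 0.0417 or a number of a turn 7.16, either way. A call with a gripper value outside its range is refused whole. OPENING is the opening, from -1 (shut) to 1 (fully open), set as the call begins (- or left out, the last holds). The fingers move at their own pace and stop on an object; FORCE is the grip in N (left out, the last holds). Time passes only in rows, so rows that do not move let the fingers close, or fill a call up. It gives the time, the measured TCP pose, the force and the opening at its end, in the units of the state.
- monitor.get_obs(): the state, without advancing time (a new reading comes with each control period).
- cams.camera(name): name is "side" or "top" or "wrist"; returns a dict with "img" (480x640x3 uint8, red, green, blue), "depth" (480x640 float32, m along the optical axis (not along the pixel's ray), 0 where there is no reading), "fx", "fy", "cx", "cy" (pixels), "rvec" (rotation vector, rad) and "tvec" (3), from world to camera coordinates, as OpenCV has them; the wrist camera has in their place "tool_from_camera" (4x4, takes a point from camera to tool coordinates, whose origin is the TCP and whose axes are the flange's). Camera axes: x right, y down, z forward; pixel columns grow to the right and rows downward; lengths in m; the calibration is good to about 2 mm. A picture is of the moment at which its call begins: read the wrist's pose just before it.
- order.job_done(): hands the job in, once; it reports no verdict.
The state is a dict: "time": time; "q": joint angles; "qd": joint speeds; "joint_efforts": joint torques, N m; "ee_pos": TCP position; "tcp_rot": TCP orientation; "wrist_force": force on the tool from outside, world axes, zero at the start; "torque": the same for the moment, N m; "opening": finger opening in m.
Only numpy, scipy, OpenCV 4.12 (cv2) and the standard library are available. Lean on these libraries where they do the work, as an engineer would, in place of code of your own. Each camera call takes 0.05 s, during which the arm holds its last target. There are 200 camera calls.

## Working session

There is one attempt and no reset: what is moved stays moved. The work goes in short steps, Python scripts to look and compute and a shell command to move; the robot and the scene stay as the last step left them, time stands still between calls to the robot, and variables do not carry over. Pictures are saved under pics/ and viewed, about 12 in all and at most 16, crops included, and the job is handed in when it is done.

```bash
mkdir -p pics
cat > h.py <<'E'
import numpy as np, cv2, sys
from workcell import monitor, cams
from scipy.spatial.transform import Rotation as R
def tool():
    o=monitor.get_obs(); T=np.eye(4); T[:3,:3]=R.from_euler('xyz',o['tcp_rot'],degrees=True).as_matrix(); T[:3,3]=o['ee_pos']; return T,o
def grab(name):
    T,o=tool(); c=cams.camera(name)
    if name=='wrist': W=T@c['tool_from_camera']
    else:
        M=np.eye(4); M[:3,:3]=cv2.Rodrigues(np.array(c['rvec'],float))[0]; M[:3,3]=np.array(c['tvec']).ravel(); W=np.linalg.inv(M)
    c['W']=W; return c
def onplane(c,u,v,z):
    d=c['W'][:3,:3]@np.array([(u-c['cx'])/c['fx'],(v-c['cy'])/c['fy'],1]); p=c['W'][:3,3]
    return p+d*(z-p[2])/d[2]
def dpt(c,u,v):
    z=np.median(c['depth'][int(v)-1:int(v)+2,int(u)-1:int(u)+2]); return (c['W']@np.array([(u-c['cx'])/c['fx']*z,(v-c['cy'])/c['fy']*z,z,1]))[:3]
def proj(c,p):
    q=np.linalg.inv(c['W'])@np.append(p,1); return q[0]/q[2]*c['fx']+c['cx'],q[1]/q[2]*c['fy']+c['cy']
def save(c,f): cv2.imwrite(f,c['img'][:,:,::-1])
def cloud(c):
    v,u=np.mgrid[0:480,0:640]; z=c['depth']; P=np.stack([(u-c['cx'])/c['fx']*z,(v-c['cy'])/c['fy']*z,z],-1)
    return P@c['W'][:3,:3].T+c['W'][:3,3]
E
python3 - <<'E'
from h import *
print(monitor.get_obs())
for n in ('top','side','wrist'):
    c=grab(n); save(c,f'pics/{n}0.png'); print(n,c['W'].round(3).tolist(),c['fx'])
    if n=='top': np.savez('top0.npz',**{k:v for k,v in c.items()})
E
```

```text
{'time': 0.0, 'q': array([ 7.43717775e+01,  5.01156294e+00,  1.00334246e+01,  9.50993094e+01,
       -5.39212742e-04,  9.00010252e+01]), 'qd': array([-0.10826782, -0.02772939, -0.06357011, -0.09869369, -0.09359006,
       -0.1242297 ]), 'joint_efforts': array([ 2.57096413e-03, -5.20392823e+01,  4.64797354e+01,  1.64259440e-02,
        1.14539894e-04, -1.57554030e-05]), 'ee_pos': array([0.14810146, 0.52942238, 0.21616942]), 'tcp_rot': array([-1.79922552e+02,  5.40598055e-04,  1.64370753e+02]), 'wrist_force': array([-0.88347104, -0.52347494,  0.08825647]), 'torque': array([-0.05687725,  0.03639366, -0.01907338]), 'opening': 0.08524577612209433}
top [[0.029, -0.987, 0.159, 0.301], [-1.0, -0.028, 0.007, -0.035], [-0.003, -0.159, -0.987, 1.554], [0.0, 0.0, 0.0, 1.0]] 562.7658303602368
side [[-0.989, -0.111, 0.1, 0.343], [-0.149, 0.7, -0.699, 1.146], [0.007, -0.706, -0.708, 1.25], [0.0, 0.0, 0.0, 1.0]] 609.6889430850383
wrist [[0.268, 0.914, 0.304, 0.07], [0.963, -0.255, -0.085, 0.552], [-0.0, 0.315, -0.949, 0.373], [0.0, 0.0, 0.0, 1.0]] 394.7393867347842
```

View pics/top0.png

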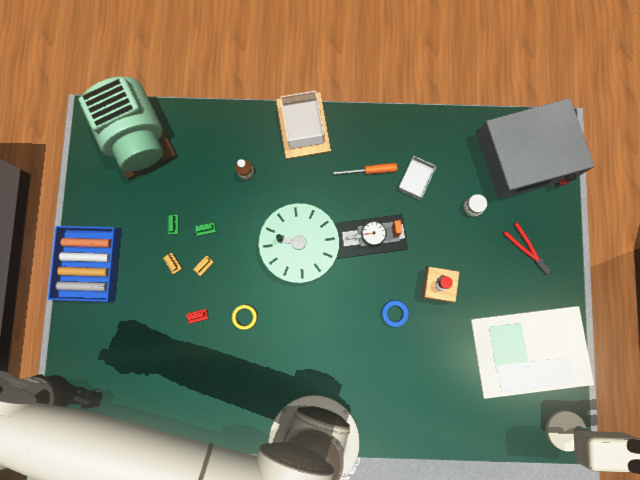

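View pics/side0.png

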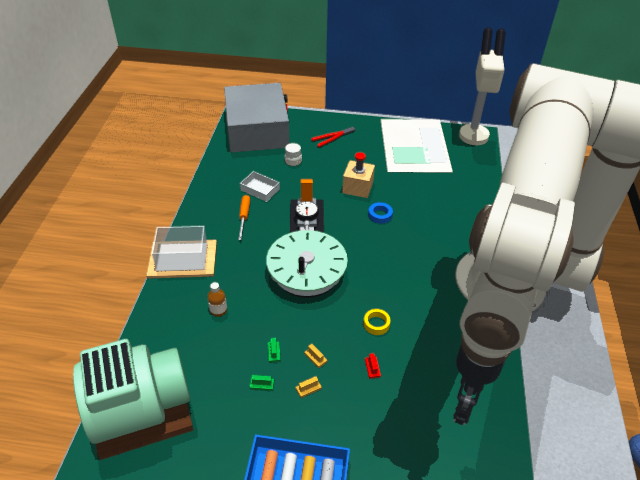

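Two brass weights are visible in the top view at px (172,263) and (204,266). The plate is near (299,243), the crank post at (280,238), the orange grip at (398,228) and the punch cap at (445,284). Next I'll measure these.

```bash
cat > m.py <<'E'
from h import *
def run(n):
    c=grab(n); P=cloud(c); hsv=cv2.cvtColor(c['img'],cv2.COLOR_RGB2HSV)
    H,S,V=[hsv[...,i].astype(int) for i in range(3)]
    X,Y,Z=P[...,0],P[...,1],P[...,2]
    ws=(X>.15)&(X<.85)&(abs(Y)<.62)&(Z<.2)
    def blobs(m,lo,name,lab=5):
        k,l,st,ce=cv2.connectedComponentsWithStats((m&ws).astype(np.uint8))
        for i in range(1,k):
            if st[i,4]<lo: continue
            Q=P[l==i]; top=Q[Q[:,2]>np.percentile(Q[:,2],97)-.004]
            vs,us=np.nonzero(l==i); r=cv2.minAreaRect(np.stack([us,vs],1).astype(np.float32))
            print(n,name,st[i,4],'px',ce[i].round(1),'mean',Q.mean(0).round(4),'topz',np.percentile(Q[:,2],97).round(4),'topmean',top.mean(0).round(4),'rect',[np.round(a,1) for a in r])
    blobs((H>60)&(H<90)&(S>30)&(S<110)&(V>150),300,'mint')
    blobs((H>14)&(H<24)&(S>140)&(V>120)&(Z<.05),40,'brass')
    blobs((H>4)&(H<14)&(S>180)&(V>120),20,'orange')
    blobs(((H<4)|(H>174))&(S>150)&(V>90),20,'red')
    blobs((H>10)&(H<24)&(S>60)&(S<170)&(V>120)&(Z>.055),60,'wood')
    blobs((V<60)&(Z>.09)&(X>.3),8,'black')
    return c
if __name__=='__main__':
    for n in('top','side'): run(n)
E
python3 m.py
```

```text
top mint 665 px [122.3 126. ] mean [0.7899 0.5087 0.1812] topz 0.1974 topmean [0.787  0.511  0.1956] rect [array([122.9, 126.7]), array([17.2, 58.1]), np.float64(63.9)]
top mint 779 px [131.8 144.5] mean [0.7472 0.4872 0.1629] topz 0.1734 topmean [0.7465 0.487  0.1717] rect [array([131.8, 144.6]), array([23.3, 38.5]), np.float64(63.4)]
top mint 4533 px [298.6 242.4] mean [0.5204 0.0548 0.0619] topz 0.0692 topmean [0.5157 0.0511 0.0674] rect [array([298. , 242.5]), array([79., 80.]), np.float64(90.0)]
top mint 401 px [504.6 332.1] mean [ 0.299  -0.5093  0.0043] topz 0.0107 topmean [ 0.2991 -0.5081  0.0087] rect [array([505.8, 334.6]), array([19.5, 31.4]), np.float64(81.9)]
top brass 171 px [172.3 263.3] mean [0.4583 0.401  0.0204] topz 0.0377 topmean [0.4583 0.4013 0.0363] rect [array([172.3, 263.1]), array([19.1, 10. ]), np.float64(58.0)]
top brass 177 px [203.2 265.4] mean [0.455  0.3159 0.0208] topz 0.0379 topmean [0.4576 0.3158 0.0366] rect [array([202.8, 265.3]), array([ 9.9, 19.1]), np.float64(45.0)]
top brass 99 px [ 98.1 271.7] mean [0.4285 0.5979 0.0313] topz 0.0366 topmean [
[... 3176 characters left out ...]
np.float64(26.6)]
side red 266 px [372.3 366.1] mean [0.3177 0.335  0.0172] topz 0.0345 topmean [0.3172 0.331  0.0327] rect [array([372.1, 365.7]), array([24.7, 11.9]), np.float64(76.0)]
side wood 320 px [358.3 171.3] mean [ 0.4188 -0.3182  0.0695] topz 0.0753 topmean [ 0.4197 -0.3129  0.0742] rect [array([358.7, 171.2]), array([27.2, 19.4]), np.float64(14.0)]
side black 35 px [359.2 163.7] mean [ 0.4176 -0.3133  0.1029] topz 0.1184 topmean [ 0.4204 -0.3059  0.1185] rect [array([359.5, 164. ]), array([6., 5.]), np.float64(90.0)]
side black 44 px [301.  261.5] mean [0.5247 0.1115 0.1059] topz 0.1158 topmean [0.5256 0.1091 0.114 ] rect [array([301. , 261.5]), array([9., 4.]), np.float64(90.0)]
```

View pics/wrist0.png

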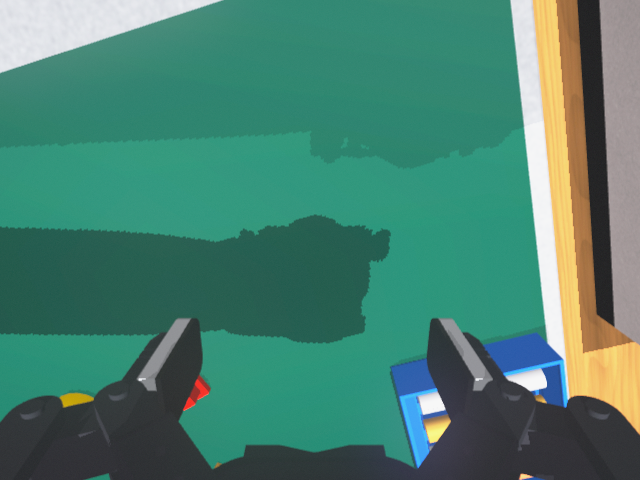

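```bash
cat > m2.py <<'E'
from h import *
for n in('top','side'):
    c=grab(n); P=cloud(c); hsv=cv2.cvtColor(c['img'],cv2.COLOR_RGB2HSV); H,S,V=[hsv[...,i].astype(int) for i in range(3)]
    near=(np.hypot(P[...,0]-.52,P[...,1]-.055)<.13)
    m=((H>60)&(H<90)&(S>30)&(S<130)&(V>120)&near&(P[...,2]>.04)).astype(np.uint8)
    ct=max(cv2.findContours(m,cv2.RETR_EXTERNAL,cv2.CHAIN_APPROX_NONE)[0],key=len)[:,0]
    hull=cv2.convexHull(ct)[:,0]
    W=np.array([onplane(c,u,v,.062) for u,v in hull])[:,:2].astype(np.float32)
    A=np.c_[2*W,np.ones(len(W))]; s=np.linalg.lstsq(A,(W**2).sum(1),rcond=None)[0]
    print(n,'plate',s[:2].round(4),'r',np.sqrt(s[2]+s[0]**2+s[1]**2).round(4))
    box=(P[...,0]>.45)&(P[...,0]<.65)&(P[...,1]<-.03)&(P[...,1]>-.3)&(P[...,2]<.16)
    for nm,mm,z in(('orange',(H>=4)&(H<20)&(S>150)&(V>90),.11),('white',(S<40)&(V>170),.055),('red',((H<4)|(H>174))&(S>120)&(V>80),.056),):
        k,l,st,ce=cv2.connectedComponentsWithStats((mm&box).astype(np.uint8))
        for i in range(1,k):
            if st[i,4]<6: continue
            print(n,nm,st[i],ce[i].round(1),onplane(c,*ce[i],z).round(4),'depthmean',P[l==i].mean(0).round(4), 'zmax',P[l==i][:,2].max().round(3))
            if nm=='orange':
                q=P[l==i]; q=q[q[:,2]>.10]; print('  top',q.mean(0).round(4),len(q))
    blk=(V<70)&near&(P[...,2]>.08); vs,us=np.nonzero(blk); print(n,'post',us.mean(),vs.mean(),P[blk].mean(0).round(4)); 
    cv2.imwrite(f'pics/{n}_crop.png',cv2.resize((c['img'][190:300,250:480] if n=='top' else c['img'][170:300,220:400])[:,:,::-1],None,fx=3.4,fy=3.4,interpolation=cv2.INTER_CUBIC))
E
python3 m2.py
```

```text
top plate [0.5203 0.0545] r 0.1074
top orange [394 220   8  17 101] [397.  227.3] [ 0.5601 -0.2028  0.11  ] depthmean [ 0.5615 -0.2037  0.1024] zmax 0.12
  top [ 0.5631 -0.2044  0.1103] 77
top white [330 222   8  44 192] [333.3 243.4] [ 0.5212 -0.0383  0.055 ] depthmean [ 0.5201 -0.0383  0.0631] zmax 0.071
top white [363 222  22  22 355] [373.8 232.8] [ 0.5533 -0.1468  0.055 ] depthmean [ 0.5531 -0.1467  0.0561] zmax 0.065
top white [399 224   6  15  37] [401.9 233.5] [ 0.5535 -0.2226  0.055 ] depthmean [ 0.5592 -0.2268  0.0216] zmax 0.038
top white [342 230  19  16 201] [350.6 237.8] [ 0.5378 -0.0845  0.055 ] depthmean [ 0.5426 -0.0855  0.0243] zmax 0.045
top post 279.2142857142857 238.0 [0.5232 0.1027 0.1096]
side plate [0.5187 0.0589] r 0.1074
side orange [301 179  12  22 245] [306.1 189.4] [ 0.5557 -0.1628  0.11  ] depthmean [ 0.5612 -0.1969  0.08  ] zmax 0.116
  top [ 0.5608 -0.1994  0.1081] 70
side white [297 202  20  14 203] [306.5 208.2] [ 0.5515 -0.1438  0.055 ] depthmean [ 0.5516 -0.1447  0.0542] zmax 0.062
side white [305 221   4   4  12] [306.2 222.2] [ 0.5428 -0.0855  0.055 ] depthmean [ 0.5455 -0.1019  0.0391] zmax 0.045
side white [306 225   8   6  29] [309.6 228.1] [ 0.5299 -0.0636  0.055 ] depthmean [ 0.5344 -0.0935  0.0255] zmax 0.041
side white [300 227   5   4  15] [301.9 228.5] [ 0.5509 -0.0584  0.055 ] depthmean [ 0.5572 -0.0947  0.019 ] zmax 0.024
side post 301.0 262.63157894736844 [0.5246 0.1117 0.1017]
```

View pics/top_crop.png

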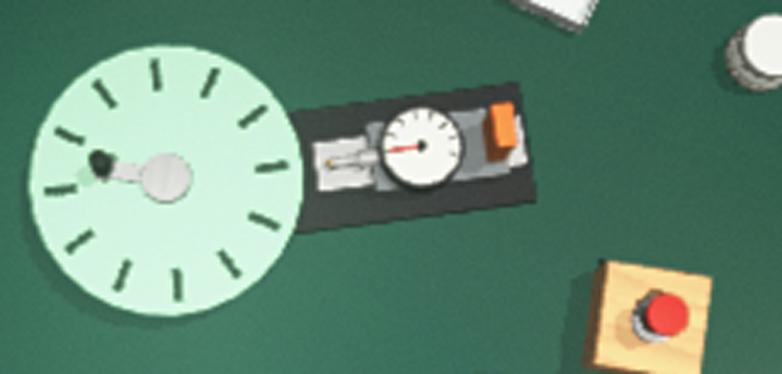

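Plate centre is about (0.5197, 0.056) with r 0.107, which fits the given 0.108. The stand's x axis is at about -81° (dial and grip agree). The crank post is at about 166° in the stand frame and the needle is at 0. Now I'll rotate and move over to the grip.

```bash
cat > go.py <<'E'
from h import *
# usage: go.py x y z yaw nrows
def delta(g,yaw,n):
    T,o=tool(); d=T[:3,:3].T@(np.array(g)-T[:3,3]); cy=np.degrees(np.arctan2(T[1,0],T[0,0])); w=-((yaw-cy+180)%360-180)
    print('t',round(float(o['time']),2),'pos',o['ee_pos'].round(4),'yaw',round(cy,2),'F',o['wrist_force'].round(1),'op',round(float(o['opening']),4)); print('delta',d.round(4),'wz',w.round(2),'per row/%d'%n,(d/n).round(5),(w/n).round(3))
if __name__=='__main__':
    a=list(map(float,sys.argv[1:])); delta(a[:3],a[3],a[4])
E
for i in 1 2 3; do :; done
python3 -m handwheel '[[0,0,0,0,0,6.475],[0,0,0,0,0,6.475],[0,0,0,0,0,6.475],[0,0,0,0,0,6.475],[0,0,0,0,0,6.475],[0,0,0,0,0,6.475],[0,0,0,0,0,6.475],[0,0,0,0,0,6.475]]' 1 40
python3 -m handwheel '[[0,0,0,0,0,6.475],[0,0,0,0,0,6.475],[0,0,0,0,0,6.475],[0,0,0,0,0,6.475],[0,0,0,0,0,6.475],[0,0,0,0,0,6.475],[0,0,0,0,0,6.475],[0,0,0,0,0,6.475]]'
python3 -m handwheel '[[0,0,0,0,0,6.475],[0,0,0,0,0,6.475],[0,0,0,0,0,6.475],[0,0,0,0,0,6.475],[0,0,0,0,0,6.475],[0,0,0,0,0,6.475],[0,0,0,0,0,6.475],[0,0,0,0,0,6.475]]'
python3 go.py 0.561 -0.203 0.216 9 24
```

```text
time: 1.02
ee_pos: [0.1482, 0.5297, 0.2168]
tcp_rot: [-180.0, 0.0, 112.2]
wrist_force: [0.4, 0.2, -0.5]
opening: 0.0854
time: 1.68
ee_pos: [0.2061, 0.507, 0.2168]
tcp_rot: [-177.2, 0.2, 66.4]
wrist_force: [0.4, 0.3, 0.4]
opening: 0.0855
time: 2.35
ee_pos: [0.3836, 0.3521, 0.2177]
tcp_rot: [-168.4, 6.6, 35.9]
wrist_force: [0.9, 0.8, -0.1]
opening: 0.0853
t 2.35 pos [0.3836 0.3521 0.2177] yaw 35.95 F [ 0.9  0.8 -0.1] op 0.0853
delta [-0.1808  0.5467 -0.0895] wz 26.95 per row/24 [-0.00753  0.02278 -0.00373] 1.123
```

```bash
python3 -c "
from h import *
o=monitor.get_obs(); print(o['q'].round(1),o['qd'].round(1),o['ee_pos'],o['tcp_rot'])"
```

```text
[ 35.9   7.2  11.6 101.   11.6 179.9] [-44.8   6.5   4.7  13.   10.5  -0.1] [0.38355312 0.35210696 0.21772306] [-168.36157186    6.60109267   35.94995367]
```

```bash
cat > go.py <<'E'
from h import *
# usage: go.py x y z yaw nrows : per-row tool shift for fixed orientation, and rotvec; shift valid if turned AFTER shifting
def delta(g,yaw,n):
    T,o=tool(); d=T[:3,:3].T@(np.array(g)-T[:3,3]); G=R.from_euler('xyz',[180,0,yaw],degrees=True)
    w=(R.from_matrix(T[:3,:3]).inv()*G).as_rotvec(degrees=True); G=G.as_matrix(); dg=G.T@(np.array(g)-T[:3,3])
    print('t',round(float(o['time']),2),'pos',o['ee_pos'].round(4),'rpy',o['tcp_rot'].round(2),'F',o['wrist_force'].round(1),'op',round(float(o['opening']),4),'q',o['q'].round(0))
    print('delta',d.round(4),'w',w.round(2),'per row/%d'%n,(d/n).round(5),(w/n).round(3),'| in goal axes',dg.round(4),(dg/n).round(5))
if __name__=='__main__':
    a=list(map(float,sys.argv[1:])); delta(a[:3],a[3],a[4])
E
python3 go.py 0.38 0.352 0.216 84 8
```

```text
t 2.35 pos [0.3836 0.3521 0.2177] rpy [-168.36    6.6    35.95] F [ 0.9  0.8 -0.1] op 0.0853 q [ 36.   7.  12. 101.  12. 180.]
delta [-0.0027 -0.0015  0.0024] w [-13.7    1.31 -48.5 ] per row/8 [-0.00034 -0.00019  0.0003 ] [-1.713  0.164 -6.062] | in goal axes [-0.0005 -0.0035  0.0017] [-6.0e-05 -4.4e-04  2.2e-04]
```

```bash
python3 -m handwheel '[[0,0,0,-1.71,0.16,-6.06],[0,0,0,-1.71,0.16,-6.06],[0,0,0,-1.71,0.16,-6.06],[0,0,0,-1.71,0.16,-6.06],[0,0,0,-1.71,0.16,-6.06],[0,0,0,-1.71,0.16,-6.06],[0,0,0,-1.71,0.16,-6.06],[0,0,0,-1.71,0.16,-6.06]]'
python3 go.py 0.561 -0.203 0.216 189 15
```

```text
time: 3.02
ee_pos: [0.3826, 0.3533, 0.2177]
tcp_rot: [179.9, 0.0, 84.5]
wrist_force: [0.1, -0.0, -0.2]
opening: 0.0854
t 3.02 pos [0.3826 0.3533 0.2177] rpy [1.799e+02 4.000e-02 8.448e+01] F [ 0.1 -0.  -0.2] op 0.0854 q [ 43.   1.   6.  95.  -0. 138.]
delta [-0.5365  0.2311  0.0025] w [ 3.0000e-02  1.2000e-01 -1.0452e+02] per row/15 [-0.03577  0.01541  0.00017] [ 2.000e-03  8.000e-03 -6.968e+00] | in goal axes [-0.0892 -0.5773  0.0017] [-0.00594 -0.03849  0.00011]
```

Good. Rotate −104.5° (16 rows of −6.53), then translate in goal axes (16 rows).

```bash
python3 -m handwheel '[[0,0,0,0,0,-6.53],[0,0,0,0,0,-6.53],[0,0,0,0,0,-6.53],[0,0,0,0,0,-6.53],[0,0,0,0,0,-6.53],[0,0,0,0,0,-6.53],[0,0,0,0,0,-6.53],[0,0,0,0,0,-6.53]]'
python3 -m handwheel '[[0,0,0,0,0,-6.53],[0,0,0,0,0,-6.53],[0,0,0,0,0,-6.53],[0,0,0,0,0,-6.53],[0,0,0,0,0,-6.53],[0,0,0,0,0,-6.53],[0,0,0,0,0,-6.53],[0,0,0,0,0,-6.53]]'
python3 -m handwheel '[[-0.0056,-0.036,0,0,0,0],[-0.0056,-0.036,0,0,0,0],[-0.0056,-0.036,0,0,0,0],[-0.0056,-0.036,0,0,0,0],[-0.0056,-0.036,0,0,0,0],[-0.0056,-0.036,0,0,0,0],[-0.0056,-0.036,0,0,0,0],[-0.0056,-0.036,0,0,0,0]]'
python3 -m handwheel '[[-0.0056,-0.036,0,0,0,0],[-0.0056,-0.036,0,0,0,0],[-0.0056,-0.036,0,0,0,0],[-0.0056,-0.036,0,0,0,0],[-0.0056,-0.036,0,0,0,0],[-0.0056,-0.036,0,0,0,0],[-0.0056,-0.036,0,0,0,0],[-0.0056,-0.036,0,0,0,0]]'
python3 go.py 0.561 -0.203 0.216 189 8
python3 - <<'E'
from h import *
c=grab('wrist'); save(c,'pics/w1.png'); P=cloud(c); hsv=cv2.cvtColor(c['img'],cv2.COLOR_RGB2HSV); H,S,V=[hsv[...,i].astype(int) for i in range(3)]
for nm,m in(('orange',(H>=4)&(H<20)&(S>150)&(V>90)&(P[...,2]>.05)),):
    k,l,st,ce=cv2.connectedComponentsWithStats(m.astype(np.uint8))
    for i in range(1,k):
        if st[i,4]>60:
            q=P[l==i]; t=q[q[:,2]>np.percentile(q[:,2],95)-.006]; r=cv2.minAreaRect((t[:,:2]*1000).astype(np.float32)); print(nm,st[i],'top',t.mean(0).round(4),t[:,2].max().round(4),'rect mm',r)
E
```

```text
time: 3.68
ee_pos: [0.3826, 0.3532, 0.2178]
tcp_rot: [-180.0, 0.0, 136.7]
wrist_force: [1.1, 0.3, 0.3]
opening: 0.085
time: 4.35
ee_pos: [0.3826, 0.3532, 0.2178]
tcp_rot: [-180.0, 0.0, -171.0]
wrist_force: [0.5, -0.9, -0.4]
opening: 0.0856
time: 5.02
ee_pos: [0.4704, 0.0735, 0.2182]
tcp_rot: [-180.0, 0.0, -171.3]
wrist_force: [1.0, 0.1, 1.0]
opening: 0.0855
time: 5.68
ee_pos: [0.5581, -0.2047, 0.2182]
tcp_rot: [-180.0, 0.0, -171.4]
wrist_force: [0.4, -0.3, 0.9]
opening: 0.0854
t 5.68 pos [ 0.5581 -0.2047  0.2182] rpy [-1.7996e+02  3.0000e-02 -1.7135e+02] F [ 0.4 -0.3  0.9] op 0.0854 q [-20.  11.  17.  96.  -0. -29.]
delta [-0.0032  0.0012  0.0022] w [-0.04  0.03 -0.35] per row/8 [-0.0004   0.00015  0.00027] [-0.005  0.003 -0.044] | in goal axes [-0.0032  0.0012  0.0022] [-0.0004   0.00015  0.00027]
orange [303 199  21  63 800] top [ 0.5641 -0.2055  0.1097] 0.3747 rect mm ((528.9741821289062, -210.28660583496094), (102.65184783935547, 13.846524238586426), 10.375253677368164)
```

View pics/w1.png

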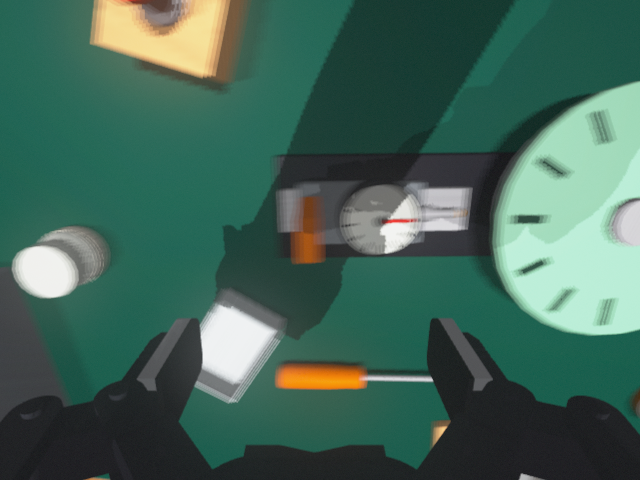

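The grip sits at px (307,230) and the dial at (381,220), with the needle at 0 pointing to the wheel (the picture is motion-blurred). Descend, grip, and push.

```bash
python3 -m handwheel '[[-0.0005,0,0.015,0,0,0],[-0.0005,0,0.015,0,0,0],[-0.0005,0,0.015,0,0,0],[-0.0005,0,0.015,0,0,0],[-0.0005,0,0.015,0,0,0],[-0.0005,0,0.015,0,0,0],[-0.0005,0,0.015,0,0,0],[-0.0005,0,0.015,0,0,0]]' 1 40
python3 -m handwheel '[[0,0,0,0,0,0],[0,0,0,0,0,0],[0,0,0,0,0,0],[0,0,0,0,0,0],[0,0,0,0,0,0],[0,0,0,0,0,0],[0,0,0,0,0,0],[0,0,0,0,0,0]]' -1 40
python3 -m handwheel '[[0,0,0,0,0,0],[0,0,0,0,0,0],[0,0,0,0,0,0],[0,0,0,0,0,0],[0,0,0,0,0,0],[0,0,0,0,0,0],[0,0,0,0,0,0],[0,0,0,0,0,0]]'
python3 -m handwheel '[[0,0.0028,0,0,0,0],[0,0.0028,0,0,0,0],[0,0.0028,0,0,0,0],[0,0.0028,0,0,0,0],[0,0.0028,0,0,0,0],[0,0.0028,0,0,0,0],[0,0.0028,0,0,0,0],[0,0.0028,0,0,0,0]]'
python3 -m handwheel '[[0,0.0028,0,0,0,0],[0,0.0028,0,0,0,0],[0,0.0028,0,0,0,0],[0,0.0028,0,0,0,0],[0,0.0028,0,0,0,0],[0,0.0028,0,0,0,0],[0,0.0014,0,0,0,0],[0,0,0,0,0,0]]'
python3 go.py 0.561 -0.203 0.216 189 8
```

```text
time: 6.4
ee_pos: [0.5618, -0.2021, 0.0974]
tcp_rot: [-180.0, 0.0, -171.3]
wrist_force: [0.6, 0.9, 1.2]
opening: 0.0852
time: 7.07
ee_pos: [0.562, -0.2023, 0.0984]
tcp_rot: [-180.0, 0.0, -171.3]
wrist_force: [-0.3, 0.1, -0.1]
opening: -0.0003
time: 7.73
ee_pos: [0.5619, -0.2022, 0.0982]
tcp_rot: [-180.0, 0.0, -171.3]
wrist_force: [0.6, 0.2, -0.4]
opening: -0.0002
time: 8.4
ee_pos: [0.5585, -0.1798, 0.0982]
tcp_rot: [-180.0, 0.0, -171.3]
wrist_force: [-0.2, 0.3, -0.2]
opening: 0.0001
time: 9.07
ee_pos: [0.5557, -0.1618, 0.0982]
tcp_rot: [-180.0, 0.0, -171.3]
wrist_force: [0.1, 0.0, 0.0]
opening: 0.0
t 9.07 pos [ 0.5557 -0.1618  0.0982] rpy [-1.7996e+02  2.0000e-02 -1.7132e+02] F [0.1 0.  0. ] op 0.0 q [-16.   8.   0.  82.  -0. -25.]
delta [ 0.001  -0.0416 -0.1178] w [-0.04  0.02 -0.32] per row/8 [ 0.00012 -0.0052  -0.01472] [-0.004  0.002 -0.04 ] | in goal axes [ 0.0012 -0.0415 -0.1178] [ 0.00016 -0.00519 -0.01473]
```

```bash
python3 - <<'E'
from h import *
c=grab('wrist'); save(c,'pics/w2.png'); c=grab('side'); cv2.imwrite('pics/s2.png',cv2.resize(c['img'][110:310,180:420],None,fx=3,fy=3)[:,:,::-1])
E
python3 m2.py
```

```text
top plate [0.5203 0.0546] r 0.1074
top white [331 221   2   5   6] [331.2 223.2] [ 0.5763 -0.031   0.055 ] depthmean [ 0.5749 -0.031   0.0622] zmax 0.066
top white [343 231  15  15 142] [349.1 237.8] [ 0.5375 -0.0805  0.055 ] depthmean [ 0.5428 -0.0815  0.0211] zmax 0.03
top white [356 235   3   3   7] [357. 236.] [ 0.5431 -0.1016  0.055 ] depthmean [ 0.5457 -0.1023  0.0389] zmax 0.041
top white [348 237   6   1   6] [350.5 237. ] [ 0.5399 -0.0842  0.055 ] depthmean [ 0.5429 -0.0848  0.0362] zmax 0.042
top post 279.2631578947368 237.94736842105263 [0.5233 0.1025 0.1096]
side plate [0.5187 0.0589] r 0.1075
side orange [301 180  12  22 144] [305.9 193.7] [ 0.5533 -0.1443  0.11  ] depthmean [ 0.5616 -0.1955  0.0646] zmax 0.112
  top [ 0.5606 -0.1995  0.1064] 10
side white [300 227   5   4  15] [301.9 228.7] [ 0.5508 -0.0579  0.055 ] depthmean [ 0.5572 -0.0945  0.0186] zmax 0.025
side white [306 226   8   5  20] [309.  228.4] [ 0.5314 -0.0622  0.055 ] depthmean [ 0.5357 -0.09    0.0275] zmax 0.04
side post 300.94642857142856 262.80357142857144 [0.5248 0.1114 0.1007]
```

View pics/s2.png

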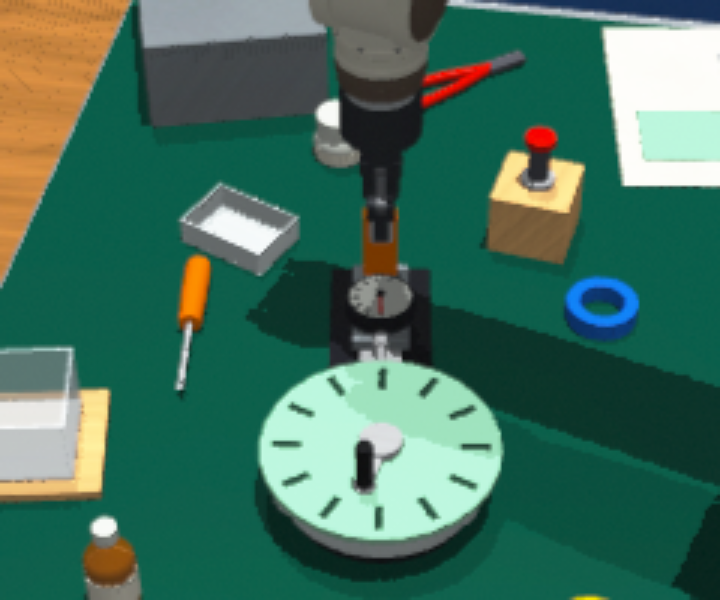

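View pics/w2.png

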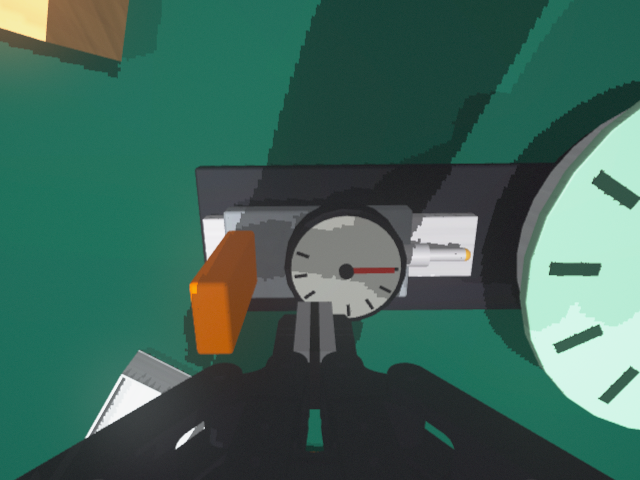

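Run:
```python
from h import *
for n in('wrist','side','top'):
    c=grab(n); T,o=tool(); p=T[:3,3]
    print(n,'tcp',np.round(proj(c,p),1),'tip',np.round(proj(c,p+[0,0,-.017]),1),'gripblock?',np.round(proj(c,[.562,-.2035,.11]),1))
    if n=='side':
        for v in range(176,206,3): print(v,[ (dpt(c,u,v)*1000).round().astype(int).tolist() for u in(306,)],c['img'][v,306])
```

```text
wrist tcp [312.4 304.8] tip [312.5 288.4] gripblock? [211. 318.]
side tcp [306.  192.7] tip [306.  197.1] gripblock? [306.1 180.1]
176 [[547, -107, 206]] [115 117 121]
179 [[546, -102, 200]] [59 61 63]
182 [[548, -114, 179]] [23 25 27]
185 [[554, -149, 138]] [22 25 27]
188 [[554, -149, 127]] [23 23 27]
191 [[561, -196, 75]] [112  63  24]
194 [[561, -196, 63]] [119  55   0]
197 [[561, -193, 54]] [119  56   0]
200 [[561, -195, 40]] [113  53   0]
203 [[557, -167, 54]] [113 115 111]
top tcp [381.  229.3] tip [380.4 230.4] gripblock? [397.3 226.6]
```

Run:
```python
from h import *
T,o=tool(); c=grab('wrist'); P=cloud(c); Pt=(P-T[:3,3])@T[:3,:3]
for v in(296,300,304,308,314,320,330,340,350): print(v,[(Pt[v,u]*1000).round().astype(int).tolist() for u in(300,307,315,324,330)])
print(np.round(c['tool_from_camera'],4).tolist()); print(o['tcp_rot'],o['ee_pos'])
c=grab('side');P=cloud(c)
for v in range(184,194): print(v,[(P[v,u]*1000).round().astype(int).tolist() for u in(303,306,309)])
```

```text
296 [[-18, -7, 45], [-17, -3, 44], [-17, 1, 43], [-17, 6, 44], [-17, 10, 44]]
300 [[-20, -7, 45], [-20, -3, 44], [-20, 1, 44], [-19, 6, 43], [-19, 10, 44]]
304 [[11, -5, -21], [11, -2, -20], [11, 1, -20], [11, 5, -21], [11, 7, -20]]
308 [[11, -5, -24], [11, -2, -24], [11, 1, -24], [11, 4, -25], [11, 7, -24]]
314 [[11, -4, -29], [11, -2, -29], [11, 1, -28], [11, 4, -29], [10, 7, -27]]
320 [[11, -4, -33], [12, -2, -34], [11, 1, -33], [11, 4, -33], [11, 6, -33]]
330 [[11, -4, -40], [11, -2, -39], [11, 1, -40], [11, 4, -39], [11, 6, -39]]
340 [[11, -4, -45], [11, -2, -46], [11, 1, -46], [11, 4, -45], [10, 6, -45]]
350 [[10, -4, -50], [11, -1, -52], [11, 1, -51], [10, 4, -50], [11, 6, -51]]
[[0.001, -0.9488, -0.3159, 0.0809], [1.0, 0.0006, 0.0012, 0.0006], [-0.0009, -0.3159, 0.9488, -0.1566], [0.0, 0.0, 0.0, 1.0]]
[-1.79963459e+02  1.24790073e-02 -1.71352388e+02] [ 0.55575476 -0.16220123  0.09812381]
184 [[564, -158, 133], [554, -152, 139], [544, -145, 146]]
185 [[563, -154, 133], [554, -149, 138], [544, -145, 143]]
186 [[563, -152, 131], [553, -147, 137], [546, -152, 133]]
187 [[562, -148, 131], [553, -146, 133], [546, -152, 129]]
188 [[562, -149, 126], [555, -155, 122], [545, -146, 131]]
189 [[563, -154, 118], [554, -148, 124], [545, -149, 125]]
190 [[570, -196, 77], [554, -152, 117], [545, -148, 122]]
191 [[570, -194, 75], [561, -196, 75], [552, -195, 77]]
192 [[569, -190, 75], [561, -194, 73], [552, -196, 72]]
193 [[570, -195, 66], [561, -193, 69], [553, -199, 66]]
```

Both cameras show the fingertips ending about 20 mm *behind* the reported TCP (tip z ≈ 0.118 with TCP at 0.098), not 17 mm ahead. The fingers therefore closed above the block and nothing was touched. From here I plan with tip z = TCP z + 0.020.

```bash
python3 -m handwheel '[[0,-0.0052,0,0,0,0],[0,-0.0052,0,0,0,0],[0,-0.0052,0,0,0,0],[0,-0.0052,0,0,0,0],[0,-0.0052,0,0,0,0],[0,-0.0052,0,0,0,0],[0,-0.0052,0,0,0,0],[0,-0.0052,0,0,0,0]]' 1 40
python3 -m handwheel '[[0,0,0,0,0,0],[0,0,0,0,0,0],[0,0,0.006,0,0,0],[0,0,0.006,0,0,0],[0,0,0.006,0,0,0],[0,0,0.006,0,0,0],[0,0,0.006,0,0,0],[0,0,0.006,0,0,0]]'
python3 -m handwheel '[[0,0,0,0,0,0],[0,0,0,0,0,0],[0,0,0,0,0,0],[0,0,0,0,0,0],[0,0,0,0,0,0],[0,0,0,0,0,0],[0,0,0,0,0,0],[0,0,0,0,0,0]]' -1 40
python3 -m handwheel '[[0,0,0,0,0,0],[0,0,0,0,0,0],[0,0,0,0,0,0],[0,0,0,0,0,0],[0,0,0,0,0,0],[0,0,0,0,0,0],[0,0,0,0,0,0],[0,0,0,0,0,0]]'
```

```text
time: 10.18
ee_pos: [0.5621, -0.2038, 0.0981]
tcp_rot: [-180.0, 0.0, -171.3]
wrist_force: [-0.1, -0.7, -0.4]
opening: 0.0853
time: 10.85
ee_pos: [0.5619, -0.203, 0.0613]
tcp_rot: [-180.0, -0.0, -171.3]
wrist_force: [0.8, 0.3, 1.0]
opening: 0.0855
time: 11.52
ee_pos: [0.5622, -0.2035, 0.0627]
tcp_rot: [-179.9, 0.0, -171.3]
wrist_force: [-0.9, -1.5, 3.5]
opening: 0.0152
time: 12.18
ee_pos: [0.5622, -0.2035, 0.0627]
tcp_rot: [-179.9, 0.1, -171.3]
wrist_force: [-1.0, -3.6, 5.1]
opening: 0.0155
```

Gripped: opening is 15.5 mm on a 16 mm block. Push in.

```bash
python3 -m handwheel '[[0,0.0028,0,0,0,0],[0,0.0028,0,0,0,0],[0,0.0028,0,0,0,0],[0,0.0028,0,0,0,0],[0,0.0028,0,0,0,0],[0,0.0028,0,0,0,0],[0,0.0028,0,0,0,0],[0,0.0028,0,0,0,0]]'
python3 -m handwheel '[[0,0.0028,0,0,0,0],[0,0.0028,0,0,0,0],[0,0.0028,0,0,0,0],[0,0.0028,0,0,0,0],[0,0.0028,0,0,0,0],[0,0.0028,0,0,0,0],[0,0.0028,0,0,0,0],[0,0.0028,0,0,0,0]]'
python3 -m handwheel '[[0,0.001,0,0,0,0],[0,0.001,0,0,0,0],[0,0.001,0,0,0,0],[0,0,0,0,0,0],[0,0,0,0,0,0],[0,0,0,0,0,0],[0,0,0,0,0,0],[0,0,0,0,0,0]]'
```

```text
time: 12.85
ee_pos: [0.5588, -0.1824, 0.0627]
tcp_rot: [-179.8, 0.0, -171.4]
wrist_force: [-1.4, -8.4, 4.5]
opening: 0.0155
time: 13.52
ee_pos: [0.5562, -0.1659, 0.0628]
tcp_rot: [-179.1, 0.0, -171.6]
wrist_force: [4.9, -54.0, -3.8]
opening: 0.0152
time: 14.18
ee_pos: [0.5562, -0.166, 0.0628]
tcp_rot: [-178.9, 0.1, -171.8]
wrist_force: [6.9, -56.9, -5.6]
opening: 0.0152
```

```bash
python3 -m handwheel '[[0,-0.002,0,0,0,0],[0,-0.002,0,0,0,0],[0,-0.002,0,0,0,0],[0,-0.0015,0,0,0,0],[0,0,0,0,0,0],[0,0,0,0,0,0],[0,0,0,0,0,0],[0,0,0,0,0,0]]'
python3 - <<'E'
from h import *
c=grab('wrist'); save(c,'pics/w3.png')
E
```

```text
time: 14.85
ee_pos: [0.5562, -0.166, 0.0627]
tcp_rot: [-179.7, 0.0, -171.4]
wrist_force: [-1.2, -15.4, 3.5]
opening: 0.0154
```

View pics/w3.png

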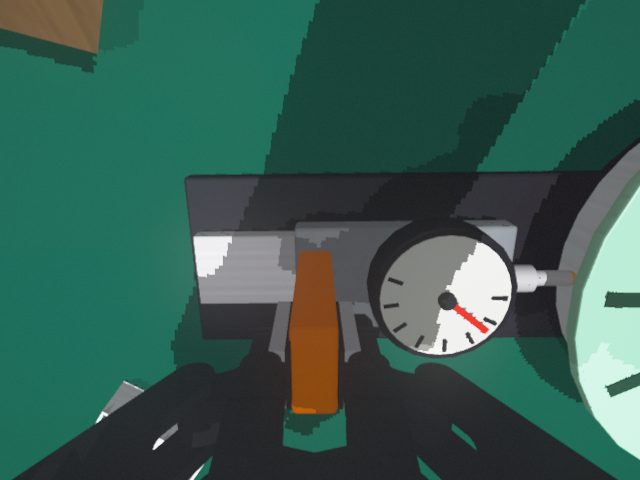

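The needle reads about 0.7 rad (tip at px (487,331), hub at (446,301)), so the carriage is fully in. Release, rise, turn, and go above the post.

```bash
python3 -m handwheel '[[0,0,0,0,0,0],[0,0,0,0,0,0],[0,0,0,0,0,0],[0,0,0,0,0,0],[0,0,-0.009,0,0,0],[0,0,-0.018,0,0,0],[0,0,-0.018,0,0,0],[0,0,-0.018,0,0,0]]' 1 40
python3 -m handwheel '[[0,0,-0.02,0,0,-4.425],[0,0,-0.02,0,0,-4.425],[0,0,-0.02,0,0,-4.425],[0,0,-0.015,0,0,-4.425],[0,0,0,0,0,-4.425],[0,0,0,0,0,-4.425],[0,0,0,0,0,-4.425],[0,0,0,0,0,-4.425]]'
python3 -m handwheel '[[-0.0207,0.0274,0,0,0,0],[-0.0207,0.0274,0,0,0,0],[-0.0207,0.0274,0,0,0,0],[-0.0207,0.0274,0,0,0,0],[-0.0207,0.0274,0,0,0,0],[-0.0207,0.0274,0,0,0,0],[-0.0207,0.0274,0,0,0,0],[-0.0207,0.0274,0,0,0,0]]'
python3 -m handwheel '[[0,0,0,0,0,0],[0,0,0,0,0,0],[0,0,0,0,0,0],[0,0,0,0,0,0],[0,0,0,0,0,0],[0,0,0,0,0,0],[0,0,0,0,0,0],[0,0,0,0,0,0]]'
cat > dial.py <<'E'
from h import *
def needle(c,name,dc,ax):
    """needle angle: red pixels near the dial cast onto z=.057, relative to dial centre dc, stand yaw ax (deg)"""
    hsv=cv2.cvtColor(c['img'],cv2.COLOR_RGB2HSV); H,S,V=[hsv[...,i].astype(int) for i in range(3)]
    m=((H<6)|(H>172))&(S>90)&(V>70); vs,us=np.nonzero(m)
    if len(us)==0: return None,0
    W=np.array([onplane(c,u,v,.057)[:2] for u,v in zip(us,vs)]); r=np.hypot(*(W-dc).T); k=(r<.032)
    if k.sum()<3: return None,int(k.sum())
    d=(W[k]-dc).mean(0); a=np.arctan2(d[1],d[0]); z=np.radians(ax+180)
    return round(float((z-a)%(2*np.pi)),3),int(k.sum())
if __name__=='__main__':
    s=''
    for n in('wrist','top','side'):
        c=grab(n); s+=f' {n} {needle(c,n,DC if 0 else np.array([.5465,-.107]),-81)}'
    T,o=tool(); print('needle',s,'| tcp',o['ee_pos'].round(4),'F',o['wrist_force'].round(0))
E
python3 - <<'E'
from h import *
T,o=tool(); print(o['ee_pos'],o['tcp_rot'])
c=grab('wrist'); save(c,'pics/w4.png'); P=cloud(c); X,Y,Z=[P[...,i] for i in range(3)]
Pt=(P-T[:3,3])@T[:3,:3]
m=(Z>.085)&(Z<.125)&(np.hypot(X-.52,Y-.057)<.11)
q=P[m]; t=q[q[:,2]>.108]; print('post',q.mean(0).round(4),t.mean(0).round(4),len(t),t[:,2].max())
hsv=cv2.cvtColor(c['img'],cv2.COLOR_RGB2HSV); H,S,V=[hsv[...,i].astype(int) for i in range(3)]
m=(Z>.066)&(Z<.08)&(S<40)&(np.hypot(X-.52,Y-.057)<.04); print('hub',P[m].mean(0).round(4),m.sum())
for n in('wrist','top','side'):
    c=grab(n); P=cloud(c); hsv=cv2.cvtColor(c['img'],cv2.COLOR_RGB2HSV); H,S,V=[hsv[...,i].astype(int) for i in range(3)]
    m=((S<50)&(V>90)&(abs(P[...,2]-.056)<.005)&(np.hypot(P[...,0]-.547,P[...,1]+.107)<.05)).astype(np.uint8)
    k,l,st,ce=cv2.connectedComponentsWithStats(m); i=1+st[1:,4].argmax() if k>1 else 0
    if i:
        vs,us=np.nonzero(l==i); h=cv2.convexHull(np.stack([us,vs],1))[:,0]; W=np.array([onplane(c,u,v,.055)[:2] for u,v in h]).astype(np.float32); print(n,'dial',cv2.minEnclosingCircle(W),st[i,4])
E
python3 dial.py
```

```text
time: 15.57
ee_pos: [0.5558, -0.1631, 0.1264]
tcp_rot: [-180.0, 0.0, -171.3]
wrist_force: [-0.4, 1.1, 0.3]
opening: 0.0854
time: 16.23
ee_pos: [0.556, -0.1631, 0.2009]
tcp_rot: [-179.9, 0.0, -135.7]
wrist_force: [0.2, -0.3, 0.1]
opening: 0.0856
time: 16.9
ee_pos: [0.5219, 0.1112, 0.2009]
tcp_rot: [-179.9, 0.0, -135.9]
wrist_force: [-0.0, 0.1, 0.5]
opening: 0.0855
time: 17.57
ee_pos: [0.5226, 0.1088, 0.2]
tcp_rot: [-180.0, -0.0, -136.0]
wrist_force: [0.0, -0.4, 0.1]
opening: 0.0855
[0.52259697 0.10883081 0.19997239] [-1.79961381e+02 -1.10463099e-02 -1.35993916e+02]
post [0.5249 0.1051 0.1083] [0.5262 0.1061 0.1131] 460 0.11570727803264885
hub [0.5208 0.0622 0.0707] 2835
wrist dial ((0.5477083325386047, -0.10531852394342422), 0.030522534623742104) 5661
top dial ((0.5470471382141113, -0.10805736482143402), 0.03334642946720123) 354
side dial ((0.560502290725708, -0.10064014047384262), 0.025699911639094353) 58
needle  wrist (0.68, 169) top (0.765, 9) side (0.613, 4) | tcp [0.5225 0.1094 0.2   ] F [ 1. -1. -1.]
```

View pics/w4.png

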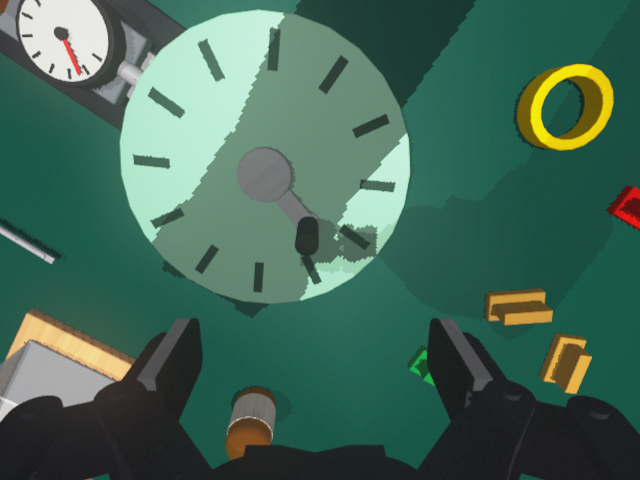

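The post is at px (306,236) and the plate is centred near (263,155). The dial is at (62,33), with the needle reading 0.68. Both weights are visible at right. Descend and pinch the post.

```bash
sed -i 's/.5465,-.107/.5475,-.106/' dial.py
python3 -m handwheel '[[0,-0.0005,0.0155,0,0,0],[0,-0.0005,0.0155,0,0,0],[0,-0.0005,0.0155,0,0,0],[0,-0.0005,0.0155,0,0,0],[0,-0.0005,0.0155,0,0,0],[0,-0.0005,0.0155,0,0,0],[0,-0.0005,0.0155,0,0,0],[0,-0.0005,0.0155,0,0,0]]' 1 40
python3 -m handwheel '[[0,0,0,0,0,0],[0,0,0,0,0,0],[0,0,0,0,0,0],[0,0,0,0,0,0],[0,0,0,0,0,0],[0,0,0,0,0,0],[0,0,0,0,0,0],[0,0,0,0,0,0]]' -1 40
python3 -m handwheel '[[0,0,0,0,0,0],[0,0,0,0,0,0],[0,0,0,0,0,0],[0,0,0,0,0,0],[0,0,0,0,0,0],[0,0,0,0,0,0],[0,0,0,0,0,0],[0,0,0,0,0,0]]'
python3 dial.py
python3 - <<'E'
from h import *
T,o=tool(); C=np.array([.5195,.0567]); p=o['ee_pos'][:2]; d=p-C; print('r',np.hypot(*d),'ang',np.degrees(np.arctan2(d[1],d[0])))
A=T[:2,:2]; a0=np.arctan2(d[1],d[0])
for i in range(36):
    a1=a0+np.radians(10*i);a2=a1+np.radians(10); w=.05*np.array([np.cos(a2)-np.cos(a1),np.sin(a2)-np.sin(a1)]); print(i+1,((A.T@w)/6*1000).round(2),end='; ')
E
```

```text
time: 18.58
ee_pos: [0.5253, 0.1064, 0.0752]
tcp_rot: [-180.0, -0.0, -135.9]
wrist_force: [-0.0, 0.3, -0.0]
opening: 0.0855
time: 19.25
ee_pos: [0.526, 0.1059, 0.0771]
tcp_rot: [-179.8, 0.0, -136.0]
wrist_force: [1.1, -4.3, 6.6]
opening: 0.0146
time: 19.92
ee_pos: [0.526, 0.1059, 0.0771]
tcp_rot: [-179.8, 0.0, -136.0]
wrist_force: [1.1, -4.7, 6.5]
opening: 0.0146
needle  wrist (None, 0) top (0.732, 9) side (None, 0) | tcp [0.526  0.1059 0.0771] F [ 0. -5.  6.]
r 0.04960159338871105 ang 82.43799749055532
1 [1.   1.06]; 2 [1.17 0.87]; 3 [1.3  0.65]; 4 [1.39 0.41]; 5 [1.44 0.17]; 6 [ 1.45 -0.09]; 7 [ 1.41 -0.34]; 8 [ 1.33 -0.58]; 9 [ 1.21 -0.8 ]; 10 [ 1.06 -1.  ]; 11 [ 0.87 -1.17]; 12 [ 0.65 -1.3 ]; 13 [ 0.41 -1.39]; 14 [ 0.17 -1.44]; 15 [-0.09 -1.45]; 16 [-0.34 -1.41]; 17 [-0.58 -1.33]; 18 [-0.8  -1.21]; 19 [-1.   -1.06]; 20 [-1.17 -0.87]; 21 [-1.3  -0.65]; 22 [-1.39 -0.41]; 23 [-1.44 -0.17]; 24 [-1.45  0.09]; 25 [-1.41  0.34]; 26 [-1.33  0.58]; 27 [-1.21  0.8 ]; 28 [-1.06  1.  ]; 29 [-0.87  1.17]; 30 [-0.65  1.3 ]; 31 [-0.41  1.39]; 32 [-0.17  1.44]; 33 [0.09 1.45]; 34 [0.34 1.41]; 35 [0.58 1.33]; 36 [0.8  1.21];
```

Pinched (14.6 mm). Lead the post round counter-clockwise in 10° steps, reading the dial at each.

```bash
python3 -m handwheel '[[0.001,0.00106,0,0,0,0],[0.001,0.00106,0,0,0,0],[0.001,0.00106,0,0,0,0],[0.001,0.00106,0,0,0,0],[0.001,0.00106,0,0,0,0],[0.001,0.00106,0,0,0,0],[0,0,0,0,0,0],[0,0,0,0,0,0]]' >/dev/null; python3 dial.py
python3 -m handwheel '[[0.00117,0.00087,0,0,0,0],[0.00117,0.00087,0,0,0,0],[0.00117,0.00087,0,0,0,0],[0.00117,0.00087,0,0,0,0],[0.00117,0.00087,0,0,0,0],[0.00117,0.00087,0,0,0,0],[0,0,0,0,0,0],[0,0,0,0,0,0]]' >/dev/null; python3 dial.py
python3 -m handwheel '[[0.0013,0.00065,0,0,0,0],[0.0013,0.00065,0,0,0,0],[0.0013,0.00065,0,0,0,0],[0.0013,0.00065,0,0,0,0],[0.0013,0.00065,0,0,0,0],[0.0013,0.00065,0,0,0,0],[0,0,0,0,0,0],[0,0,0,0,0,0]]' >/dev/null; python3 dial.py
python3 -m handwheel '[[0.00139,0.00041,0,0,0,0],[0.00139,0.00041,0,0,0,0],[0.00139,0.00041,0,0,0,0],[0.00139,0.00041,0,0,0,0],[0.00139,0.00041,0,0,0,0],[0.00139,0.00041,0,0,0,0],[0,0,0,0,0,0],[0,0,0,0,0,0]]' >/dev/null; python3 dial.py
```

```text
needle  wrist (None, 0) top (0.732, 9) side (None, 0) | tcp [0.518  0.1061 0.0771] F [ 4. -6.  4.]
needle  wrist (None, 0) top (0.732, 9) side (None, 0) | tcp [0.5095 0.1049 0.0771] F [ 5. -6.  3.]
needle  wrist (None, 0) top (0.732, 9) side (None, 0) | tcp [0.5015 0.1024 0.0771] F [ 7. -6.  3.]
needle  wrist (None, 0) top (0.732, 9) side (None, 0) | tcp [0.494  0.0985 0.0772] F [ 8. -5.  3.]
```

```bash
python3 -m handwheel '[[0.00144,0.00017,0,0,0,0],[0.00144,0.00017,0,0,0,0],[0.00144,0.00017,0,0,0,0],[0.00144,0.00017,0,0,0,0],[0.00144,0.00017,0,0,0,0],[0.00144,0.00017,0,0,0,0],[0,0,0,0,0,0],[0,0,0,0,0,0]]' >/dev/null; python3 dial.py
python3 -m handwheel '[[0.00145,-0.00009,0,0,0,0],[0.00145,-0.00009,0,0,0,0],[0.00145,-0.00009,0,0,0,0],[0.00145,-0.00009,0,0,0,0],[0.00145,-0.00009,0,0,0,0],[0.00145,-0.00009,0,0,0,0],[0,0,0,0,0,0],[0,0,0,0,0,0]]' >/dev/null; python3 dial.py
python3 -m handwheel '[[0.00141,-0.00034,0,0,0,0],[0.00141,-0.00034,0,0,0,0],[0.00141,-0.00034,0,0,0,0],[0.00141,-0.00034,0,0,0,0],[0.00141,-0.00034,0,0,0,0],[0.00141,-0.00034,0,0,0,0],[0,0,0,0,0,0],[0,0,0,0,0,0]]' >/dev/null; python3 dial.py
python3 -m handwheel '[[0.00133,-0.00058,0,0,0,0],[0.00133,-0.00058,0,0,0,0],[0.00133,-0.00058,0,0,0,0],[0.00133,-0.00058,0,0,0,0],[0.00133,-0.00058,0,0,0,0],[0.00133,-0.00058,0,0,0,0],[0,0,0,0,0,0],[0,0,0,0,0,0]]' >/dev/null; python3 dial.py
python3 -m handwheel '[[0.00121,-0.0008,0,0,0,0],[0.00121,-0.0008,0,0,0,0],[0.00121,-0.0008,0,0,0,0],[0.00121,-0.0008,0,0,0,0],[0.00121,-0.0008,0,0,0,0],[0.00121,-0.0008,0,0,0,0],[0,0,0,0,0,0],[0,0,0,0,0,0]]' >/dev/null; python3 dial.py
python3 -m handwheel '[[0.00106,-0.001,0,0,0,0],[0.00106,-0.001,0,0,0,0],[0.00106,-0.001,0,0,0,0],[0.00106,-0.001,0,0,0,0],[0.00106,-0.001,0,0,0,0],[0.00106,-0.001,0,0,0,0],[0,0,0,0,0,0],[0,0,0,0,0,0]]' >/dev/null; python3 dial.py
python3 -m handwheel '[[0.00087,-0.00117,0,0,0,0],[0.00087,-0.00117,0,0,0,0],[0.00087,-0.00117,0,0,0,0],[0.00087,-0.00117,0,0,0,0],[0.00087,-0.00117,0,0,0,0],[0.00087,-0.00117,0,0,0,0],[0,0,0,0,0,0],[0,0,0,0,0,0]]' >/dev/null; python3 dial.py
python3 -m handwheel '[[0.00065,-0.0013,0,0,0,0],[0.00065,-0.0013,0,0,0,0],[0.00065,-0.0013,0,0,0,0],[0.00065,-0.0013,0,0,0,0],[0.00065,-0.0013,0,0,0,0],[0.00065,-0.0013,0,0,0,0],[0,0,0,0,0,0],[0,0,0,0,0,0]]' >/dev/null; python3 dial.py
```

```text
needle  wrist (None, 0) top (0.732, 9) side (0.579, 5) | tcp [0.4872 0.0934 0.0772] F [ 9. -5.  1.]
needle  wrist (None, 0) top (0.741, 10) side (0.53, 7) | tcp [0.4814 0.0873 0.0771] F [10. -2.  1.]
needle  wrist (None, 0) top (0.741, 10) side (0.562, 6) | tcp [0.4767 0.0802 0.0771] F [10. -1.  1.]
needle  wrist (None, 0) top (0.745, 9) side (0.562, 6) | tcp [0.4733 0.0725 0.0771] F [9. 1. 1.]
needle  wrist (None, 0) top (0.741, 10) side (0.562, 6) | tcp [0.4712 0.0642 0.0771] F [8. 3. 2.]
needle  wrist (None, 0) top (0.741, 10) side (0.562, 6) | tcp [0.4706 0.0557 0.0771] F [6. 4. 2.]
needle  wrist (None, 0) top (0.741, 10) side (0.562, 6) | tcp [0.4714 0.0471 0.0771] F [4. 6. 3.]
needle  wrist (None, 0) top (1.542, 6) side (1.327, 8) | tcp [0.4736 0.039  0.0771] F [2. 5. 4.]
```

```bash
python3 -m handwheel '[[0.00041,-0.00139,0,0,0,0],[0.00041,-0.00139,0,0,0,0],[0.00041,-0.00139,0,0,0,0],[0,0,0,0,0,0],[0,0,0,0,0,0],[0,0,0,0,0,0],[0,0,0,0,0,0],[0,0,0,0,0,0]]' >/dev/null; python3 dial.py
python3 -m handwheel '[[0.00041,-0.00139,0,0,0,0],[0.00041,-0.00139,0,0,0,0],[0.00041,-0.00139,0,0,0,0],[0,0,0,0,0,0],[0,0,0,0,0,0],[0,0,0,0,0,0],[0,0,0,0,0,0],[0,0,0,0,0,0]]' >/dev/null; python3 dial.py
python3 -m handwheel '[[0.00017,-0.00144,0,0,0,0],[0.00017,-0.00144,0,0,0,0],[0.00017,-0.00144,0,0,0,0],[0,0,0,0,0,0],[0,0,0,0,0,0],[0,0,0,0,0,0],[0,0,0,0,0,0],[0,0,0,0,0,0]]' >/dev/null; python3 dial.py
```

```text
needle  wrist (None, 0) top (1.408, 7) side (1.223, 9) | tcp [0.4753 0.0349 0.0771] F [1. 4. 5.]
needle  wrist (0.762, 222) top (0.85, 8) side (0.647, 7) | tcp [0.4774 0.031  0.0771] F [1. 4. 6.]
needle  wrist (0.656, 326) top (0.741, 10) side (0.562, 6) | tcp [0.4797 0.0275 0.0771] F [-1.  4.  7.]
```

```bash
python3 -m handwheel '[[0.00017,-0.00144,0,0,0,0],[0.00017,-0.00144,0,0,0,0],[0.00017,-0.00144,0,0,0,0],[-0.00018,-0.0029,0,0,0,0],[-0.00018,-0.0029,0,0,0,0],[-0.00018,-0.0029,0,0,0,0],[0,0,0,0,0,0],[0,0,0,0,0,0]]' >/dev/null; python3 dial.py
python3 -m handwheel '[[-0.00068,-0.00282,0,0,0,0],[-0.00068,-0.00282,0,0,0,0],[-0.00068,-0.00282,0,0,0,0],[-0.00116,-0.00266,0,0,0,0],[-0.00116,-0.00266,0,0,0,0],[-0.00116,-0.00266,0,0,0,0],[0,0,0,0,0,0],[0,0,0,0,0,0]]' >/dev/null; python3 dial.py
python3 -m handwheel '[[-0.0016,-0.00242,0,0,0,0],[-0.0016,-0.00242,0,0,0,0],[-0.0016,-0.00242,0,0,0,0],[-0.002,-0.00212,0,0,0,0],[-0.002,-0.00212,0,0,0,0],[-0.002,-0.00212,0,0,0,0],[0,0,0,0,0,0],[0,0,0,0,0,0]]' >/dev/null; python3 dial.py
python3 -m handwheel '[[-0.00234,-0.00174,0,0,0,0],[-0.00234,-0.00174,0,0,0,0],[-0.00234,-0.00174,0,0,0,0],[-0.0026,-0.0013,0,0,0,0],[-0.0026,-0.0013,0,0,0,0],[-0.0026,-0.0013,0,0,0,0],[0,0,0,0,0,0],[0,0,0,0,0,0]]' >/dev/null; python3 dial.py
python3 -m handwheel '[[-0.00278,-0.00082,0,0,0,0],[-0.00278,-0.00082,0,0,0,0],[-0.00278,-0.00082,0,0,0,0],[-0.00288,-0.00034,0,0,0,0],[-0.00288,-0.00034,0,0,0,0],[-0.00288,-0.00034,0,0,0,0],[0,0,0,0,0,0],[0,0,0,0,0,0]]' >/dev/null; python3 dial.py
```

```text
needle  wrist (0.654, 320) top (0.741, 10) side (0.562, 6) | tcp [0.4886 0.0177 0.0771] F [-2.  1.  7.]
needle  wrist (0.656, 335) top (0.741, 10) side (0.575, 5) | tcp [0.5038 0.0091 0.0771] F [-3. -2.  8.]
needle  wrist (0.656, 347) top (0.741, 10) side (None, 0) | tcp [0.5212 0.0062 0.0771] F [-3. -6.  7.]
needle  wrist (0.656, 374) top (0.732, 9) side (None, 0) | tcp [0.5386 0.0096 0.0771] F [ 0. -8.  6.]
needle  wrist (0.655, 410) top (0.732, 9) side (None, 0) | tcp [0.5539 0.0189 0.0772] F [ 3. -8.  3.]
```

```bash
python3 -m handwheel '[[-0.00145,0.00009,0,0,0,0],[-0.00145,0.00009,0,0,0,0],[-0.00145,0.00009,0,0,0,0],[-0.00145,0.00009,0,0,0,0],[-0.00145,0.00009,0,0,0,0],[-0.00145,0.00009,0,0,0,0],[0,0,0,0,0,0],[0,0,0,0,0,0]]' >/dev/null; python3 dial.py
python3 -m handwheel '[[-0.00141,0.00034,0,0,0,0],[-0.00141,0.00034,0,0,0,0],[-0.00141,0.00034,0,0,0,0],[0,0,0,0,0,0],[0,0,0,0,0,0],[0,0,0,0,0,0],[0,0,0,0,0,0],[0,0,0,0,0,0]]' >/dev/null; python3 dial.py
python3 -m handwheel '[[-0.00141,0.00034,0,0,0,0],[-0.00141,0.00034,0,0,0,0],[-0.00141,0.00034,0,0,0,0],[0,0,0,0,0,0],[0,0,0,0,0,0],[0,0,0,0,0,0],[0,0,0,0,0,0],[0,0,0,0,0,0]]' >/dev/null; python3 dial.py
```

```text
needle  wrist (0.655, 428) top (0.732, 9) side (None, 0) | tcp [0.5598 0.0252 0.0772] F [ 3. -8.  3.]
needle  wrist (1.047, 435) top (1.157, 8) side (None, 2) | tcp [0.5619 0.0281 0.0771] F [  2. -12.   5.]
needle  wrist (1.913, 445) top (2.041, 7) side (1.898, 3) | tcp [0.5643 0.0319 0.0771] F [  2. -12.   4.]
```

```bash
python3 -m handwheel '[[-0.001,0.0004,0,0,0,0],[-0.001,0.0004,0,0,0,0],[0,0,0,0,0,0],[0,0,0,0,0,0],[0,0,0,0,0,0],[0,0,0,0,0,0],[0,0,0,0,0,0],[0,0,0,0,0,0]]' >/dev/null; python3 dial.py
python3 -m handwheel '[[-0.001,0.0004,0,0,0,0],[-0.0005,0.0002,0,0,0,0],[0,0,0,0,0,0],[0,0,0,0,0,0],[0,0,0,0,0,0],[0,0,0,0,0,0],[0,0,0,0,0,0],[0,0,0,0,0,0]]' >/dev/null; python3 dial.py
python3 -m handwheel '[[-0.001,0.0004,0,0,0,0],[-0.0005,0.0002,0,0,0,0],[0,0,0,0,0,0],[0,0,0,0,0,0],[0,0,0,0,0,0],[0,0,0,0,0,0],[0,0,0,0,0,0],[0,0,0,0,0,0]]' >/dev/null; python3 dial.py
```

```text
needle  wrist (2.175, 446) top (2.301, 8) side (2.15, 5) | tcp [0.5654 0.034  0.0772] F [  3. -11.   3.]
needle  wrist (2.289, 452) top (2.419, 4) side (2.382, 4) | tcp [0.566  0.0354 0.0771] F [  4. -11.   3.]
needle  wrist (2.359, 469) top (2.462, 6) side (2.417, 5) | tcp [0.5668 0.037  0.0772] F [  3. -11.   3.]
```

```bash
python3 -m handwheel '[[-0.001,0.0005,0,0,0,0],[-0.0005,0.00025,0,0,0,0],[0,0,0,0,0,0],[0,0,0,0,0,0],[0,0,0,0,0,0],[0,0,0,0,0,0],[0,0,0,0,0,0],[0,0,0,0,0,0]]' >/dev/null; python3 dial.py
python3 -m handwheel '[[-0.001,0.0006,0,0,0,0],[-0.0004,0.0002,0,0,0,0],[0,0,0,0,0,0],[0,0,0,0,0,0],[0,0,0,0,0,0],[0,0,0,0,0,0],[0,0,0,0,0,0],[0,0,0,0,0,0]]' >/dev/null; python3 dial.py
```

```text
needle  wrist (2.351, 473) top (2.462, 6) side (2.417, 5) | tcp [0.5675 0.0388 0.0772] F [ 5. -9.  3.]
needle  wrist (2.267, 464) top (2.392, 5) side (2.34, 5) | tcp [0.568  0.0405 0.0772] F [ 5. -9.  3.]
```

```bash
python3 -m handwheel '[[0.001,-0.0006,0,0,0,0],[0.001,-0.0006,0,0,0,0],[0.0005,-0.0002,0,0,0,0],[0,0,0,0,0,0],[0,0,0,0,0,0],[0,0,0,0,0,0],[0,0,0,0,0,0],[0,0,0,0,0,0]]' >/dev/null; python3 dial.py
```

```text
needle  wrist (2.273, 475) top (2.392, 5) side (2.34, 5) | tcp [0.5679 0.04   0.0772] F [ 9.  3. -0.]
```

```bash
python3 -m handwheel '[[0.001,-0.0006,0,0,0,0],[0.001,-0.0006,0,0,0,0],[0.0005,-0.0002,0,0,0,0],[0,0,0,0,0,0],[0,0,0,0,0,0],[0,0,0,0,0,0],[0,0,0,0,0,0],[0,0,0,0,0,0]]' >/dev/null; python3 dial.py
```

```text
needle  wrist (2.367, 473) top (2.48, 5) side (2.417, 5) | tcp [0.567  0.0375 0.0772] F [9. 4. 1.]
```

At the peak (2.37 / 2.48 / 2.42 on the three cameras). Release the crank and rise.

```bash
python3 -m handwheel '[[0,0,0,0,0,0],[0,0,0,0,0,0],[0,0,0,0,0,0],[0,0,0,0,0,0],[0,0,0,0,0,0],[0,0,0,0,0,0],[0,0,0,0,0,0],[0,0,0,0,0,0]]' 1 40; python3 dial.py
python3 -m handwheel '[[0,0,-0.0155,0,0,0],[0,0,-0.0155,0,0,0],[0,0,-0.0155,0,0,0],[0,0,-0.0155,0,0,0],[0,0,-0.0155,0,0,0],[0,0,-0.0155,0,0,0],[0,0,-0.0155,0,0,0],[0,0,-0.0155,0,0,0]]'; python3 dial.py
python3 go.py 0.43 -0.315 0.2 -136 16
```

```text
time: 45.23
ee_pos: [0.5647, 0.0363, 0.076]
tcp_rot: [-180.0, -0.0, -135.9]
wrist_force: [-0.5, -0.6, -0.8]
opening: 0.0856
needle  wrist (2.368, 470) top (2.462, 6) side (2.417, 5) | tcp [0.5647 0.0363 0.076 ] F [-0. -1.  0.]
time: 46.05
ee_pos: [0.5646, 0.0364, 0.2008]
tcp_rot: [-180.0, -0.0, -135.9]
wrist_force: [-0.1, 0.4, 0.1]
opening: 0.0855
needle  wrist (2.378, 145) top (2.462, 6) side (2.503, 3) | tcp [0.5652 0.0365 0.201 ] F [-1. -0. -0.]
t 46.2 pos [0.5652 0.0365 0.201 ] rpy [-1.7988e+02  8.0000e-02 -1.3594e+02] F [-0.6 -0.1 -0.2] op 0.0854 q [  4.   7.  10.  93.  -0. -40.]
delta [ 0.3416 -0.1585  0.0008] w [-0.12  0.08  0.06] per row/16 [ 2.135e-02 -9.910e-03  5.000e-05] [-0.007  0.005  0.004] | in goal axes [ 0.3414 -0.1589  0.001 ] [ 2.134e-02 -9.930e-03  6.000e-05]
```

```bash
python3 -m handwheel '[[0.0213,-0.0099,0,0,0,0],[0.0213,-0.0099,0,0,0,0],[0.0213,-0.0099,0,0,0,0],[0.0213,-0.0099,0,0,0,0],[0.0213,-0.0099,0,0,0,0],[0.0213,-0.0099,0,0,0,0],[0.0213,-0.0099,0,0,0,0],[0.0213,-0.0099,0,0,0,0]]' >/dev/null
python3 -m handwheel '[[0.0213,-0.0099,0,0,0,0],[0.0213,-0.0099,0,0,0,0],[0.0213,-0.0099,0,0,0,0],[0.0213,-0.0099,0,0,0,0],[0.0213,-0.0099,0,0,0,0],[0.0213,-0.0099,0,0,0,0],[0.0213,-0.0099,0,0,0,0],[0.0213,-0.0099,0,0,0,0]]' >/dev/null
python3 -m handwheel '[[0,0,0,0,0,0],[0,0,0,0,0,0],[0,0,0,0,0,0],[0,0,0,0,0,0],[0,0,0,0,0,0],[0,0,0,0,0,0],[0,0,0,0,0,0],[0,0,0,0,0,0]]'
cat > pu.py <<'E'
from h import *
for n in('wrist','top','side'):
    c=grab(n); P=cloud(c); hsv=cv2.cvtColor(c['img'],cv2.COLOR_RGB2HSV); H,S,V=[hsv[...,i].astype(int) for i in range(3)]
    m=((H<6)|(H>172))&(S>120)&(V>70)&(P[...,2]>.1)&(P[...,2]<.16)&(np.hypot(P[...,0]-.419,P[...,1]+.324)<.05)
    t=m&(P[...,2]>.121)
    if t.sum()<10: print(n,'few',t.sum()); continue
    vs,us=np.nonzero(t); print(n,'cap ray z=.128',onplane(c,us.mean(),vs.mean(),.128).round(4),'depth',P[t].mean(0).round(4),t.sum())
    if n=='wrist':
        (u,v),r=cv2.minEnclosingCircle(np.stack([us,vs],1).astype(np.float32)); print('circle',u,v,r,onplane(c,u,v,.128).round(4)); save(c,'pics/w5.png')
        w=(H>10)&(H<24)&(abs(P[...,2]-.07)<.006)&(np.hypot(P[...,0]-.419,P[...,1]+.324)<.08); r=cv2.minAreaRect((P[w][:,:2]*1000).astype(np.float32)); print('block rect',r,w.sum())
E
python3 pu.py; python3 go.py 0.419 -0.324 0.06 -136 8
```

```text
time: 48.2
ee_pos: [0.4301, -0.3141, 0.2003]
tcp_rot: [-180.0, -0.0, -135.9]
wrist_force: [0.9, -0.9, 0.1]
opening: 0.0856
wrist cap ray z=.128 [ 0.421  -0.3225  0.128 ] depth [ 0.4211 -0.3223  0.1275] 1468
circle 313.3163146972656 226.5 24.930665969848633 [ 0.4195 -0.3244  0.128 ]
block rect ((419.7144470214844, -324.17828369140625), (80.29751586914062, 80.07305908203125), 82.38427734375) 4276
top few 0
side cap ray z=.128 [ 0.4176 -0.3184  0.128 ] depth [ 0.4177 -0.3206  0.1263] 57
t 48.35 pos [ 0.43   -0.3143  0.2002] rpy [-1.7996e+02 -1.0000e-02 -1.3593e+02] F [ 0.4  0.6 -0.2] op 0.0853 q [-36.   2.   5.  93.  -0. -80.]
delta [0.0146 0.0008 0.1402] w [-0.04 -0.01  0.07] per row/8 [0.00183 0.0001  0.01753] [-0.006 -0.001  0.009] | in goal axes [0.0146 0.0006 0.1402] [1.830e-03 8.000e-05 1.753e-02]
```

View pics/w5.png

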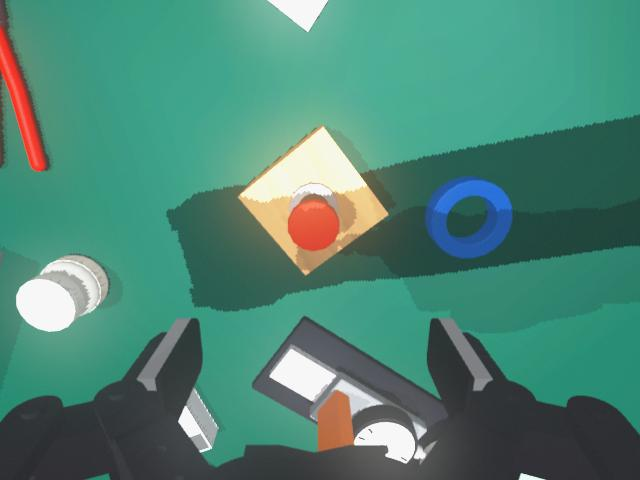

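The cap is at px (313,226), and the block measures 80 × 80 mm centred at (0.4197, −0.3242). Descend and grip the neck.

```bash
python3 -m handwheel '[[0.0048,0.0002,0,0,0,0],[0.0048,0.0002,0,0,0,0],[0.0048,0.0002,0,0,0,0],[0,0,0.012,0,0,0],[0,0,0.012,0,0,0],[0,0,0.012,0,0,0],[0,0,0.012,0,0,0],[0,0,0.012,0,0,0]]' 1 40
python3 -m handwheel '[[0,0,0.01,0,0,0],[0,0,0.01,0,0,0],[0,0,0.01,0,0,0],[0,0,0.01,0,0,0],[0,0,0.01,0,0,0],[0,0,0.01,0,0,0],[0,0,0.01,0,0,0],[0,0,0.01,0,0,0]]'
python3 -m handwheel '[[0,0,0,0,0,0],[0,0,0,0,0,0],[0,0,0,0,0,0],[0,0,0,0,0,0],[0,0,0,0,0,0],[0,0,0,0,0,0],[0,0,0,0,0,0],[0,0,0,0,0,0]]' -1 60
python3 -m handwheel '[[0,0,0,0,0,0],[0,0,0,0,0,0],[0,0,0,0,0,0],[0,0,0,0,0,0],[0,0,0,0,0,0],[0,0,0,0,0,0],[0,0,0,0,0,0],[0,0,0,0,0,0]]'
python3 go.py .4196 -.3243 .2 -136 8
python3 - <<'E'
from h import *
c=grab('side'); cv2.imwrite('pics/s6.png',cv2.resize(c['img'][120:220,310:420],None,fx=6,fy=6,interpolation=cv2.INTER_CUBIC)[:,:,::-1])
E
```

```text
time: 49.02
ee_pos: [0.4189, -0.3243, 0.1394]
tcp_rot: [-180.0, -0.0, -136.0]
wrist_force: [-0.3, 0.2, -0.1]
opening: 0.0857
time: 49.68
ee_pos: [0.4192, -0.324, 0.0592]
tcp_rot: [-180.0, -0.0, -135.9]
wrist_force: [0.2, 0.4, -0.2]
opening: 0.0852
time: 50.35
ee_pos: [0.4206, -0.3252, 0.0632]
tcp_rot: [-179.7, 0.0, -135.9]
wrist_force: [-0.0, 0.7, 13.6]
opening: 0.0267
time: 51.02
ee_pos: [0.4206, -0.3252, 0.0632]
tcp_rot: [-179.7, 0.0, -135.9]
wrist_force: [-0.6, 0.3, 13.4]
opening: 0.0266
t 51.02 pos [ 0.4206 -0.3252  0.0632] rpy [-1.7966e+02  4.0000e-02 -1.3594e+02] F [-0.6  0.3 13.4] op 0.0266 q [-38.   2. -10.  78.  -0. -82.]
delta [ 0.      0.0005 -0.1369] w [-0.34  0.04  0.06] per row/8 [ 0.000e+00  7.000e-05 -1.711e-02] [-0.043  0.004  0.008] | in goal axes [ 1.000e-04  1.400e-03 -1.368e-01] [ 1.000e-05  1.700e-04 -1.711e-02]
```

View pics/s6.png

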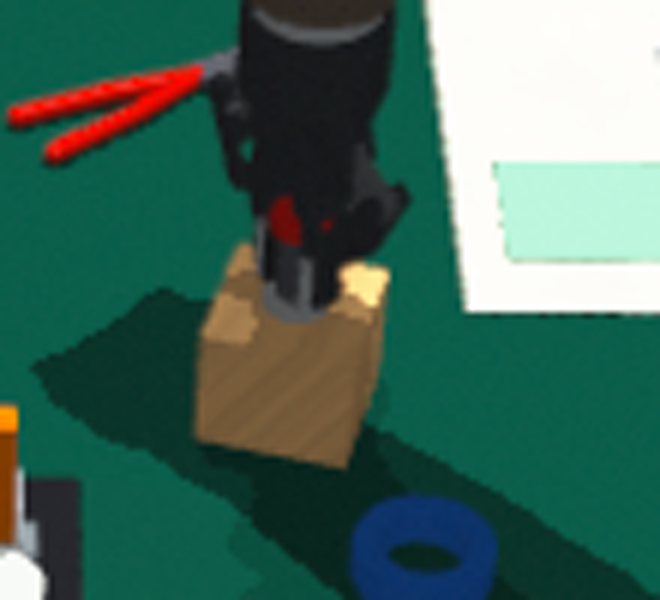

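Opening is 26.6 mm against a 22 mm neck, with 13 N upward: the fingertips sit on the collar before closing fully. Ease up 3.5 mm and let them close.

```bash
python3 -m handwheel '[[0,0,-0.002,0,0,0],[0,0,-0.0015,0,0,0],[0,0,0,0,0,0],[0,0,0,0,0,0],[0,0,0,0,0,0],[0,0,0,0,0,0],[0,0,0,0,0,0],[0,0,0,0,0,0]]' -1 60
```

```text
time: 51.73
ee_pos: [0.4191, -0.324, 0.0634]
tcp_rot: [-180.0, -0.0, -135.9]
wrist_force: [-0.2, -0.3, -3.3]
opening: 0.0266
```

```bash
python3 -m handwheel '[[0,0,-0.004,0,0,0],[0,0,-0.004,0,0,0],[0,0,-0.004,0,0,0],[0,0,-0.004,0,0,0],[0,0,-0.004,0,0,0],[0,0,0,0,0,0],[0,0,0,0,0,0],[0,0,0,0,0,0]]' -1 60
python3 - <<'E'
from h import *
T,o=tool(); c=grab('wrist'); save(c,'pics/w7.png'); P=cloud(c); Pt=(P-T[:3,3])@T[:3,:3]
for v in range(250,420,12): print(v,[(Pt[v,u]*1000).round().astype(int).tolist() for u in(285,300,313,326,341)],c['img'][v,313])
E
```

```text
time: 52.4
ee_pos: [0.4191, -0.324, 0.0836]
tcp_rot: [-180.0, -0.0, -135.9]
wrist_force: [-0.6, 0.5, -3.7]
opening: 0.0266
250 [[20, -13, 14], [21, -6, 13], [20, 0, 14], [20, 6, 14], [21, 13, 13]] [247 240 178]
262 [[14, -13, 14], [14, -6, 15], [14, 0, 15], [15, 6, 13], [15, 13, 14]] [246 225 158]
274 [[8, -13, 14], [8, -6, 15], [18, 0, -9], [17, 5, -7], [8, 13, 15]] [198 182 173]
286 [[13, -11, -9], [16, -5, -15], [16, 0, -15], [15, 5, -14], [15, 11, -13]] [233 229 229]
298 [[9, -11, -13], [10, -5, -15], [11, 0, -17], [11, 5, -15], [10, 11, -14]] [127 111 107]
310 [[5, -11, -15], [10, -5, -23], [11, 0, -27], [10, 5, -25], [5, 11, -15]] [118 105 104]
322 [[-1, -11, -15], [9, -5, -32], [11, 0, -34], [10, 5, -34], [5, 11, -25]] [109  98 100]
334 [[-6, -11, -14], [10, -4, -41], [11, 0, -43], [10, 4, -41], [6, 10, -35]] [101  91  95]
346 [[4, -9, -39], [15, -4, -56], [16, 0, -58], [15, 4, -56], [7, 9, -44]] [192  58  52]
358 [[13, -8, -59], [15, -3, -62], [16, 0, -63], [16, 4, -63], [14, 8, -61]] [195  54  51]
370 [[13, -7, -65], [13, -3, -64], [13, 0, -64], [13, 4, -65], [13, 8, -64]] [212  52  49]
382 [[9, -8, -64], [9, -3, -64], [9, 0, -64], [9, 4, -64], [9, 8, -64]] [211  49  45]
394 [[5, -8, -65], [4, -4, -64], [5, 0, -64], [5, 4, -65], [6, 8, -65]] [209  48  44]
406 [[2, -8, -65], [1, -4, -64], [1, 0, -65], [1, 4, -65], [1, 8, -64]] [209  46  44]
418 [[-4, -8, -64], [-4, -4, -64], [-4, 0, -64], [-4, 4, -64], [-3, 8, -64]] [209  47  44]
```

View pics/w7.png

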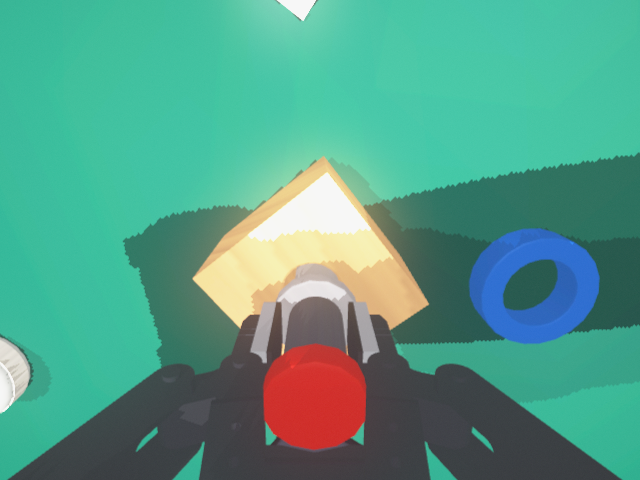

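The punch is held upright, with the cap flat and the collar under the tips. Its axis is at the TCP, and its origin at TCP z + 6 mm. Lift and carry it to above the mark.

```bash
python3 -m handwheel '[[0,0,-0.0145,0,0,0],[0,0,-0.0145,0,0,0],[0,0,-0.0145,0,0,0],[0,0,-0.0145,0,0,0],[0,0,-0.0145,0,0,0],[0,0,-0.0145,0,0,0],[0,0,-0.0145,0,0,0],[0,0,-0.0145,0,0,0]]' >/dev/null
python3 -m handwheel '[[-0.0182,0.0086,0,0,0,0],[-0.0182,0.0086,0,0,0,0],[-0.0182,0.0086,0,0,0,0],[-0.0182,0.0086,0,0,0,0],[-0.0182,0.0086,0,0,0,0],[-0.0182,0.0086,0,0,0,0],[-0.0182,0.0086,0,0,0,0],[-0.0182,0.0086,0,0,0,0]]' >/dev/null
python3 -m handwheel '[[-0.0182,0.0086,0,0,0,0],[-0.0182,0.0086,0,0,0,0],[-0.0182,0.0086,0,0,0,0],[-0.0182,0.0086,0,0,0,0],[-0.0182,0.0086,0,0,0,0],[-0.0182,0.0086,0,0,0,0],[-0.0182,0.0086,0,0,0,0],[-0.0182,0.0086,0,0,0,0]]' >/dev/null
python3 -m handwheel '[[0,0,0,0,0,0],[0,0,0,0,0,0],[0,0,0,0,0,0],[0,0,0,0,0,0],[0,0,0,0,0,0],[0,0,0,0,0,0],[0,0,0,0,0,0],[0,0,0,0,0,0]]' >/dev/null
python3 go.py .533 -.0225 .128 -136 8; python3 dial.py
python3 - <<'E'
from h import *
c=grab('wrist'); save(c,'pics/w8.png')
P=cloud(c); hsv=cv2.cvtColor(c['img'],cv2.COLOR_RGB2HSV); H,S,V=[hsv[...,i].astype(int) for i in range(3)]
m=(abs(P[...,2]-.062)<.004)&(H>60)&(H<95)&(np.hypot(P[...,0]-.52,P[...,1]-.0565)<.125)
q=P[m][:,:2]; h=cv2.convexHull((q*1000).astype(np.float32))[:,0]/1000
r=np.hypot(*(h-[.52,.0565]).T); print('edge pts r',r.min(),r.max())
k=r>.1; W=h[k]; s=np.linalg.lstsq(np.c_[2*W,np.ones(len(W))],(W**2).sum(1),rcond=None)[0]; print('centre',s[:2],np.sqrt(s[2]+s[:2]@s[:2]),k.sum())
print('mark px',proj(c,[.533,-.0225,.062]))
E
```

```text
t 55.12 pos [ 0.5326 -0.0229  0.1996] rpy [-1.7995e+02 -1.0000e-02 -1.3597e+02] F [-0.6  1.1 -3. ] op 0.0265 q [ -2.   2.   5.  93.  -0. -46.]
delta [-0.0006  0.0001  0.0716] w [-0.05 -0.01  0.03] per row/8 [-7.00e-05  1.00e-05  8.95e-03] [-0.006 -0.001  0.003] | in goal axes [-0.0006  0.0001  0.0716] [-7.00e-05  1.00e-05  8.95e-03]
needle  wrist (2.367, 109) top (2.462, 6) side (2.437, 7) | tcp [ 0.5327 -0.0227  0.1996] F [-0.  0. -3.]
edge pts r 0.08141697676169553 0.10858664012552241
centre [0.52019086 0.05671782] 0.10724390628769422 60
mark px (np.float64(313.4846910284308), np.float64(221.98851012902497))
```

View pics/w8.png

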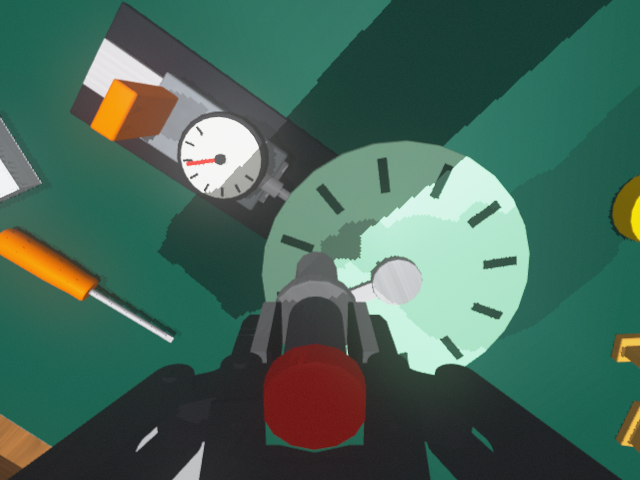

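The plate centre is confirmed at (0.5202, 0.0567). The punch is over the mark and the needle is still at 2.37. Descend to just above the plate, then press slowly.

```bash
python3 -m handwheel '[[0,0,0.0115,0,0,0],[0,0,0.0115,0,0,0],[0,0,0.0115,0,0,0],[0,0,0.0115,0,0,0],[0,0,0.0115,0,0,0],[0,0,0.0115,0,0,0],[0,0,0.0095,0,0,0],[0,0,0,0,0,0]]'
python3 -m handwheel '[[0,0,0.0015,0,0,0],[0,0,0.0015,0,0,0],[0,0,0.0015,0,0,0],[0,0,0.0015,0,0,0],[0,0,0.0015,0,0,0],[0,0,0.0015,0,0,0],[0,0,0,0,0,0],[0,0,0,0,0,0]]'
```

```text
time: 55.98
ee_pos: [0.5317, -0.0226, 0.1184]
tcp_rot: [179.9, -0.1, -135.9]
wrist_force: [-1.1, -0.9, -2.9]
opening: 0.0268
time: 56.65
ee_pos: [0.5331, -0.0227, 0.1127]
tcp_rot: [-179.9, 0.0, -135.9]
wrist_force: [0.2, 0.3, 3.0]
opening: 0.0268
```

```bash
python3 -m handwheel '[[0,0,0.0015,0,0,0],[0,0,0.0015,0,0,0],[0,0,0.0015,0,0,0],[0,0,0,0,0,0],[0,0,0,0,0,0],[0,0,0,0,0,0],[0,0,0,0,0,0],[0,0,0,0,0,0]]'
python3 -m handwheel '[[0,0,0.001,0,0,0],[0,0,0.001,0,0,0],[0,0,0.001,0,0,0],[0,0,0,0,0,0],[0,0,0,0,0,0],[0,0,0,0,0,0],[0,0,0,0,0,0],[0,0,0,0,0,0]]'
```

```text
time: 57.32
ee_pos: [0.5332, -0.0226, 0.1085]
tcp_rot: [-179.9, 0.1, -135.9]
wrist_force: [-1.1, -0.0, 8.6]
opening: 0.0266
time: 57.98
ee_pos: [0.5333, -0.0227, 0.106]
tcp_rot: [-179.9, 0.1, -135.9]
wrist_force: [-2.2, 0.6, 11.9]
opening: 0.027
```

```bash
python3 -m handwheel '[[0,0,0.001,0,0,0],[0,0,0.001,0,0,0],[0,0,0,0,0,0],[0,0,0,0,0,0],[0,0,0,0,0,0],[0,0,0,0,0,0],[0,0,0,0,0,0],[0,0,0,0,0,0]]'; python3 dial.py
```

```text
time: 58.65
ee_pos: [0.5337, -0.0227, 0.1053]
tcp_rot: [-179.8, 0.2, -135.9]
wrist_force: [-3.9, 0.6, 19.8]
opening: 0.0266
needle  wrist (2.377, 228) top (2.48, 5) side (2.988, 20) | tcp [ 0.5337 -0.0227  0.1053] F [-5.  0. 21.]
```

Net force is 23 N and travel has stopped, so the point is at its stop and the punch has snapped; the needle is unchanged. Lift and return to the block.

```bash
python3 -m handwheel '[[0,0,-0.006,0,0,0],[0,0,-0.012,0,0,0],[0,0,-0.0135,0,0,0],[0,0,-0.0135,0,0,0],[0,0,-0.0135,0,0,0],[0,0,-0.0135,0,0,0],[0,0,-0.0135,0,0,0],[0,0,-0.0135,0,0,0]]' >/dev/null
python3 -m handwheel '[[0.0182,-0.0086,0,0,0,0],[0.0182,-0.0086,0,0,0,0],[0.0182,-0.0086,0,0,0,0],[0.0182,-0.0086,0,0,0,0],[0.0182,-0.0086,0,0,0,0],[0.0182,-0.0086,0,0,0,0],[0.0182,-0.0086,0,0,0,0],[0.0182,-0.0086,0,0,0,0]]' >/dev/null
python3 -m handwheel '[[0.0182,-0.0086,0,0,0,0],[0.0182,-0.0086,0,0,0,0],[0.0182,-0.0086,0,0,0,0],[0.0182,-0.0086,0,0,0,0],[0.0182,-0.0086,0,0,0,0],[0.0182,-0.0086,0,0,0,0],[0.0182,-0.0086,0,0,0,0],[0.0182,-0.0086,0,0,0,0]]' >/dev/null
python3 -m handwheel '[[0,0,0,0,0,0],[0,0,0,0,0,0],[0,0,0,0,0,0],[0,0,0,0,0,0],[0,0,0,0,0,0],[0,0,0,0,0,0],[0,0,0,0,0,0],[0,0,0,0,0,0]]' >/dev/null
python3 go.py .4192 -.3241 .145 -136 8
python3 - <<'E'
from h import *
T,o=tool(); c=grab('wrist'); P=cloud(c); Pt=(P-T[:3,3])@T[:3,:3]; hsv=cv2.cvtColor(c['img'],cv2.COLOR_RGB2HSV); H,S,V=[hsv[...,i].astype(int) for i in range(3)]
m=((H<6)|(H>172))&(S>120)&(abs(Pt[...,2]+.063)<.004)&(abs(Pt[...,0])<.03)&(abs(Pt[...,1])<.03); q=Pt[m]
print('cap tool',cv2.minEnclosingCircle((q[:,:2]*1000).astype(np.float32)),'tilt',np.linalg.lstsq(np.c_[q[:,:2],np.ones(len(q))],q[:,2],rcond=None)[0].round(3))
w=(H>10)&(H<24)&(abs(P[...,2]-.07)<.006)&(np.hypot(P[...,0]-.419,P[...,1]+.324)<.08); print('block',cv2.minAreaRect((P[w][:,:2]*1000).astype(np.float32)))
E
```

```text
t 61.47 pos [ 0.4193 -0.3237  0.2018] rpy [-1.7995e+02 -1.0000e-02 -1.3591e+02] F [ 0.6  1.  -2.6] op 0.0266 q [-38.   2.   5.  93.  -0. -82.]
delta [ 0.0003 -0.0002  0.0568] w [-0.05 -0.01  0.09] per row/8 [ 4.0e-05 -2.0e-05  7.1e-03] [-0.006 -0.001  0.011] | in goal axes [ 0.0003 -0.0002  0.0568] [ 4.0e-05 -3.0e-05  7.1e-03]
cap tool ((0.03026927262544632, 1.012044906616211), 17.127918243408203) tilt [ 0.051 -0.005 -0.064]
block ((419.8371887207031, -324.2186279296875), (80.49403381347656, 80.54606628417969), 82.42724609375)
```

```bash
python3 -m handwheel '[[0,0,0.0085,0,0,0],[0,0,0.0085,0,0,0],[0,0,0.0085,0,0,0],[0,0,0.0085,0,0,0],[0,0,0.0085,0,0,0],[0,0,0.0085,0,0,0],[0,0,0.0085,0,0,0],[0,0,0.0085,0,0,0]]'
python3 -m handwheel '[[0,0,0.0085,0,0,0],[0,0,0.0085,0,0,0],[0,0,0.0085,0,0,0],[0,0,0.0085,0,0,0],[0,0,0.0085,0,0,0],[0,0,0.0085,0,0,0],[0,0,0.0085,0,0,0],[0,0,0.0075,0,0,0]]'
python3 -m handwheel '[[0,0,0.0015,0,0,0],[0,0,0,0,0,0],[0,0,0,0,0,0],[0,0,0,0,0,0],[0,0,0,0,0,0],[0,0,0,0,0,0],[0,0,0,0,0,0],[0,0,0,0,0,0]]'
```

```text
time: 62.18
ee_pos: [0.4191, -0.324, 0.1327]
tcp_rot: [-180.0, -0.0, -135.9]
wrist_force: [0.1, -0.1, -2.4]
opening: 0.0264
time: 62.85
ee_pos: [0.4191, -0.324, 0.0657]
tcp_rot: [-180.0, -0.0, -135.9]
wrist_force: [-0.2, 1.0, -3.1]
opening: 0.0267
time: 63.52
ee_pos: [0.4192, -0.3241, 0.0653]
tcp_rot: [-179.9, -0.0, -135.9]
wrist_force: [1.1, -0.1, -2.6]
opening: 0.0268
```

```bash
python3 -m handwheel '[[0,0,0.001,0,0,0],[0,0,0.001,0,0,0],[0,0,0,0,0,0],[0,0,0,0,0,0],[0,0,0,0,0,0],[0,0,0,0,0,0],[0,0,0,0,0,0],[0,0,0,0,0,0]]'
python3 -m handwheel '[[0,0,0,0,0,0],[0,0,0,0,0,0],[0,0,0,0,0,0],[0,0,0,0,0,0],[0,0,-0.01,0,0,0],[0,0,-0.015,0,0,0],[0,0,-0.015,0,0,0],[0,0,-0.015,0,0,0]]' 1
python3 -m handwheel '[[0,0,-0.01,0,0,0],[0,0,-0.015,0,0,0],[0,0,-0.015,0,0,0],[0,0,-0.015,0,0,0],[0,0,-0.015,0,0,0],[0,0,-0.01,0,0,0],[-0.014,0,0,0,0,0],[0,0,0,0,0,0]]'; python3 pu.py; python3 dial.py; python3 m.py | grep brass
```

```text
time: 64.18
ee_pos: [0.4192, -0.3241, 0.0634]
tcp_rot: [-179.9, -0.0, -135.9]
wrist_force: [-0.2, 0.1, 1.4]
opening: 0.0266
time: 64.85
ee_pos: [0.4191, -0.324, 0.1196]
tcp_rot: [-179.9, -0.0, -135.9]
wrist_force: [0.7, -0.1, -0.2]
opening: 0.0853
time: 65.52
ee_pos: [0.4302, -0.3137, 0.199]
tcp_rot: [-179.9, 0.0, -135.9]
wrist_force: [0.4, -0.1, 0.2]
opening: 0.0853
wrist cap ray z=.128 [ 0.4196 -0.3211  0.128 ] depth [ 0.4197 -0.3209  0.1275] 1402
circle 315.61224365234375 225.0 25.115087509155273 [ 0.4179 -0.3239  0.128 ]
block rect ((419.8408508300781, -324.1268310546875), (80.54431915283203, 80.28440856933594), 82.4420166015625) 4331
top few 0
side cap ray z=.128 [ 0.4162 -0.3179  0.128 ] depth [ 0.4162 -0.3192  0.127 ] 62
needle  wrist (None, 0) top (2.462, 6) side (2.415, 6) | tcp [ 0.4288 -0.3144  0.1979] F [-0.  0. -0.]
top brass 173 px [172.2 263.2] mean [0.4586 0.4014 0.0198] topz 0.0373 topmean [0.4606 0.4037 0.0352] rect [array([172.1, 263. ]), array([19.4, 10.5]), np.float64(59.0)]
top brass 102 px [ 97.8 271.8] mean [0.4283 0.5983 0.0316] topz 0.0375 topmean [0.429  0.
[... 403 characters left out ...]
), np.float64(8.1)]
side brass 183 px [336.6 359. ] mean [0.4034 0.3287 0.0175] topz 0.0345 topmean [0.4022 0.3254 0.0328] rect [array([336.8, 358.8]), array([23.3, 11.3]), np.float64(45.0)]
side brass 57 px [310.5 380.9] mean [0.4543 0.4045 0.03  ] topz 0.0351 topmean [0.4546 0.4064 0.0328] rect [array([309.4, 381.1]), array([ 4.9, 15.6]), np.float64(66.8)]
side brass 141 px [307.6 389.1] mean [0.4593 0.4149 0.0102] topz 0.023 topmean [0.4717 0.4166 0.0263] rect [array([307.6, 386.1]), array([12.7, 23.6]), np.float64(66.0)]
side brass 187 px [308.3 465.4] mean [0.4283 0.601  0.0294] topz 0.0345 topmean [0.4277 0.6039 0.0323] rect [array([308.3, 465.4]), array([10.2, 18.7]), np.float64(9.5)]
```

The punch is reseated (cap top z 0.1275, centred within 2 mm) and the needle is steady. One weight was knocked aside and is now near (0.404, 0.318). Move over the weights and look.

```bash
python3 -m handwheel '[[-0.0195,0.0202,0,0,0,0],[-0.0195,0.0202,0,0,0,0],[-0.0195,0.0202,0,0,0,0],[-0.0195,0.0202,0,0,0,0],[-0.0195,0.0202,0,0,0,0],[-0.0195,0.0202,0,0,0,0],[-0.0195,0.0202,0,0,0,0],[-0.0195,0.0202,0,0,0,0]]' >/dev/null
python3 -m handwheel '[[-0.0195,0.0202,0,0,0,0],[-0.0195,0.0202,0,0,0,0],[-0.0195,0.0202,0,0,0,0],[-0.0195,0.0202,0,0,0,0],[-0.0195,0.0202,0,0,0,0],[-0.0195,0.0202,0,0,0,0],[-0.0195,0.0202,0,0,0,0],[-0.0195,0.0202,0,0,0,0]]' >/dev/null
python3 -m handwheel '[[-0.0195,0.0202,0,0,0,0],[-0.0195,0.0202,0,0,0,0],[-0.0195,0.0202,0,0,0,0],[-0.0195,0.0202,0,0,0,0],[-0.0195,0.0202,0,0,0,0],[-0.0195,0.0202,0,0,0,0],[-0.0195,0.0202,0,0,0,0],[-0.0195,0.0202,0,0,0,0]]' >/dev/null
python3 -m handwheel '[[0,0,0,0,0,0],[0,0,0,0,0,0],[0,0,0,0,0,0],[0,0,0,0,0,0],[0,0,0,0,0,0],[0,0,0,0,0,0],[0,0,0,0,0,0],[0,0,0,0,0,0]]'
cat > wt.py <<'E'
from h import *
c=grab('wrist'); 
if len(sys.argv)>1: save(c,sys.argv[1])
P=cloud(c); hsv=cv2.cvtColor(c['img'],cv2.COLOR_RGB2HSV); H,S,V=[hsv[...,i].astype(int) for i in range(3)]
m=(H>13)&(H<25)&(S>110)&(V>60)&(P[...,2]<.12)&(P[...,2]>.004)
k,l,st,ce=cv2.connectedComponentsWithStats(m.astype(np.uint8))
for i in range(1,k):
    if st[i,4]<150: continue
    q=P[l==i]; zt=np.percentile(q[:,2],98); t=q[q[:,2]>zt-.004]; r=cv2.minAreaRect((t[:,:2]*1000).astype(np.float32)); R0=cv2.minAreaRect((q[:,:2]*1000).astype(np.float32))
    (x,y),(a,b),g=r; g=g if a>b else g+90
    print(st[i,4],'px',ce[i].round(0),'ztop',zt.round(4),'fin c',round(x,1),round(y,1),'size',round(max(a,b),1),round(min(a,b),1),'yaw',round((g+90)%180-90,1),'| foot',[np.round(v,1).tolist() for v in R0])
E
python3 wt.py pics/w9.png; python3 go.py .43 .36 .2 -136 8
python3 - <<'E'
from h import *
c=grab('top'); save(c,'pics/t9.png')
E
```

```text
time: 68.58
ee_pos: [0.4285, 0.3592, 0.198]
tcp_rot: [-180.0, 0.0, -136.0]
wrist_force: [-0.2, -0.1, -0.5]
opening: 0.0853
860 px [286. 158.] ztop 0.0326 fin c 405.0 322.3 size 42.5 12.1 yaw -42.8 | foot [[407.1, 320.9], [28.1, 47.6], 45.5]
532 px [326. 252.] ztop 0.0315 fin c 461.0 401.3 size 42.9 11.1 yaw 19.8 | foot [[459.7, 397.3], [53.4, 25.7], 13.2]
262 px [ 17. 312.] ztop 0.012 fin c 710.2 224.4 size 37.3 12.1 yaw 64.8 | foot [[711.4, 225.0], [39.8, 13.7], 59.9]
t 68.63 pos [0.4285 0.3593 0.1979] rpy [-179.96    0.   -135.97] F [-0.5 -0.3 -0.1] op 0.085 q [40.  6.  9. 93. -0. -4.]
delta [-0.0016 -0.0006 -0.0021] w [-0.04  0.    0.03] per row/8 [-2.0e-04 -7.0e-05 -2.6e-04] [-0.005  0.001  0.004] | in goal axes [-0.0016 -0.0006 -0.0021] [-2.0e-04 -7.0e-05 -2.6e-04]
```

View pics/w9.png

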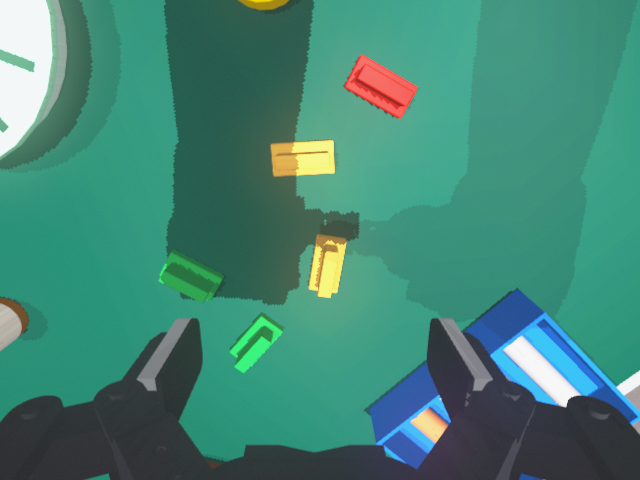

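Brass weights are at px (303,158) and (327,266), both upright, with no third one in view. Take the nearer, knocked weight A at (0.405, 0.322), fin yaw ≈ −43°.

```bash
sed -i 's/(S>110)/(S>75)/' wt.py
python3 -m handwheel '[[0,0,0,0,0,5.425],[0,0,0,0,0,5.425],[0,0,0,0,0,5.425],[0,0,0,0,0,5.425],[0,0,0,0,0,5.425],[0,0,0,0,0,5.425],[0,0,0,0,0,5.425],[0,0,0,0,0,5.425]]' >/dev/null
python3 -m handwheel '[[0,0,0,0,0,5.425],[0,0,0,0,0,5.425],[0,0,0,0,0,5.425],[0,0,0,0,0,5.425],[0,0,0,0,0,5.425],[0,0,0,0,0,5.425],[0,0,0,0,0,5.425],[0,0,0,0,0,5.425]]' >/dev/null
python3 -m handwheel '[[-0.001,-0.0054,0.008,0,0,0],[-0.001,-0.0054,0.008,0,0,0],[-0.001,-0.0054,0.008,0,0,0],[-0.001,-0.0054,0.008,0,0,0],[-0.001,-0.0054,0.008,0,0,0],[-0.001,-0.0054,0.008,0,0,0],[-0.001,-0.0054,0.008,0,0,0],[-0.001,-0.0054,0.008,0,0,0]]' >/dev/null
python3 -m handwheel '[[0,0,0,0,0,0],[0,0,0,0,0,0],[0,0,0,0,0,0],[0,0,0,0,0,0],[0,0,0,0,0,0],[0,0,0,0,0,0],[0,0,0,0,0,0],[0,0,0,0,0,0]]'
python3 wt.py; python3 go.py .405 .322 0 137.2 8
```

```text
time: 71.35
ee_pos: [0.405, 0.3225, 0.1338]
tcp_rot: [-180.0, 0.0, 137.3]
wrist_force: [-0.7, 0.4, -0.7]
opening: 0.0853
364 px [445. 202.] ztop 0.0311 fin c 454.4 410.2 size 41.3 10.7 yaw 51.5 | foot [[459.8, 405.8], [41.3, 14.8], 36.0]
224 px [124. 217.] ztop 0.0219 fin c 305.8 228.5 size 19.4 2.5 yaw 24.2 | foot [[303.9, 227.0], [23.9, 3.0], 28.0]
1007 px [316. 247.] ztop 0.0323 fin c 411.5 317.2 size 26.2 11.3 yaw -42.5 | foot [[413.3, 315.8], [27.4, 30.8], 47.1]
360 px [156. 251.] ztop 0.0225 fin c 339.6 223.3 size 30.8 4.4 yaw -39.7 | foot [[339.8, 222.1], [5.8, 35.5], 49.1]
304 px [ 85. 250.] ztop 0.0214 fin c 300.4 188.3 size 24.4 4.0 yaw -60.0 | foot [[302.0, 186.7], [5.6, 29.0], 35.7]
160 px [114. 282.] ztop 0.0212 fin c 333.3 183.5 size 29.4 3.4 yaw 41.7 | foot [[334.0, 183.2], [29.9, 5.5], 43.2]
t 71.4 pos [0.405  0.3224 0.1338] rpy [-1.7999e+02  4.0000e-02  1.3726e+02] F [-0.4 -0.8 -0. ] op 0.0855 q [39. -0. -5. 86. -0. 81.]
delta [-0.0002 -0.0003  0.1338] w [-0.01  0.04  0.06] per row/8 [-3.000e-05 -3.000e-05  1.673e-02] [-0.001  0.005  0.007] | in goal axes [-0.0003 -0.0003  0.1338] [-4.000e-05 -4.000e-05  1.673e-02]
```

```bash
cat > wt.py <<'E'
from h import *
# wt.py x y [z0]: fin (z0+.022.. +.040) near x,y from wrist depth
x,y=map(float,sys.argv[1:3]); z0=float(sys.argv[3]) if len(sys.argv)>3 else 0
for n in('wrist','side','top'):
    c=grab(n); P=cloud(c); m=(P[...,2]>z0+.022)&(P[...,2]<z0+.042)&(np.hypot(P[...,0]-x,P[...,1]-y)<.045)
    hsv=cv2.cvtColor(c['img'],cv2.COLOR_RGB2HSV); m&=(hsv[...,0]>8)&(hsv[...,0]<32)
    k,l,st,ce=cv2.connectedComponentsWithStats(m.astype(np.uint8))
    if k<2: continue
    i=1+st[1:,4].argmax(); q=P[l==i]; t=q[q[:,2]>z0+.028] if (q[:,2]>z0+.028).sum()>10 else q
    (a,b),(s,r),g=cv2.minAreaRect((t[:,:2]*1000).astype(np.float32)); g=g if s>r else g+90
    print(n,len(t),'fin',round(a,1),round(b,1),'size',round(max(s,r),1),round(min(s,r),1),'yaw',round((g+90)%180-90,1),'z',np.percentile(t[:,2],[50,98]).round(4),'px',ce[i].round(0))
E
python3 wt.py .405 .322; python3 wt.py .4585 .402
```

```text
wrist 1065 fin 404.7 323.1 size 44.6 11.6 yaw -42.3 z [0.0314 0.0328] px [314. 233.]
side 76 fin 403.6 324.3 size 46.1 14.9 yaw -42.4 z [0.0313 0.0372] px [337. 355.]
top 46 fin 408.8 315.1 size 28.1 13.2 yaw -44.0 z [0.0332 0.0388] px [202. 282.]
wrist 1172 fin 460.2 407.7 size 44.5 12.4 yaw 35.9 z [0.0315 0.0329] px [460. 211.]
side 84 fin 458.9 409.1 size 42.3 12.4 yaw 37.5 z [0.0308 0.036 ] px [308. 382.]
```

```bash
python3 -m handwheel '[[0,0,0.0169,0,0,0],[0,0,0.0169,0,0,0],[0,0,0.0169,0,0,0],[0,0,0.0169,0,0,0],[0,0,0.0169,0,0,0],[0,0,0.0169,0,0,0],[0,0,0.0168,0,0,0],[0,0,0.0168,0,0,0]]' 1 50
python3 -m handwheel '[[0,0,0,0,0,0],[0,0,0,0,0,0],[0,0,0,0,0,0],[0,0,0,0,0,0],[0,0,0,0,0,0],[0,0,0,0,0,0],[0,0,0,0,0,0],[0,0,0,0,0,0]]' -1 50
python3 -m handwheel '[[0,0,0,0,0,0],[0,0,0,0,0,0],[0,0,0,0,0,0],[0,0,-0.004,0,0,0],[0,0,-0.008,0,0,0],[0,0,-0.008,0,0,0],[0,0,0,0,0,0],[0,0,0,0,0,0]]'
```

```text
time: 72.37
ee_pos: [0.405, 0.3223, -0.002]
tcp_rot: [-180.0, 0.0, 137.3]
wrist_force: [0.4, -1.0, 0.0]
opening: 0.0856
time: 73.03
ee_pos: [0.4056, 0.3228, -0.0002]
tcp_rot: [179.9, 0.1, 137.3]
wrist_force: [-1.1, 0.1, 6.1]
opening: 0.0106
time: 73.7
ee_pos: [0.4053, 0.3226, 0.0195]
tcp_rot: [179.9, 0.0, 137.3]
wrist_force: [0.1, 0.6, -1.6]
opening: 0.0106
```

```bash
python3 -m handwheel '[[0,0,-0.0163,0,0,0],[0,0,-0.0163,0,0,0],[0,0,-0.0163,0,0,0],[0,0,-0.0163,0,0,0],[0,0,-0.0163,0,0,0],[0,0,-0.0163,0,0,0],[0,0,-0.0163,0,0,0],[0,0,-0.0163,0,0,0]]' >/dev/null
python3 -m handwheel '[[0,0,0,0,0,-6.51],[0,0,0,0,0,-6.51],[0,0,0,0,0,-6.51],[0,0,0,0,0,-6.51],[0,0,0,0,0,-6.51],[0,0,0,0,0,-6.51],[0,0,0,0,0,-6.51],[0,0,0,0,0,-6.51]]' >/dev/null
python3 -m handwheel '[[-0.0138,-0.0283,0,0,0,0],[-0.0138,-0.0283,0,0,0,0],[-0.0138,-0.0283,0,0,0,0],[-0.0138,-0.0283,0,0,0,0],[-0.0138,-0.0283,0,0,0,0],[-0.0138,-0.0283,0,0,0,0],[-0.0138,-0.0283,0,0,0,0],[-0.0138,-0.0283,0,0,0,0]]' >/dev/null
python3 -m handwheel '[[0,0,0,0,0,0],[0,0,0,0,0,0],[0,0,0,0,0,0],[0,0,0,0,0,0],[0,0,0,0,0,0],[0,0,0,0,0,0],[0,0,0,0,0,0],[0,0,0,0,0,0]]'
python3 go.py .5507 .1175 .063 189.4 8; python3 dial.py
```

```text
time: 76.37
ee_pos: [0.5505, 0.1174, 0.1495]
tcp_rot: [-180.0, 0.0, -170.6]
wrist_force: [0.0, -0.1, -0.8]
opening: 0.0107
t 76.37 pos [0.5505 0.1174 0.1495] rpy [-1.7996e+02  3.0000e-02 -1.7062e+02] F [ 0.  -0.1 -0.8] op 0.0107 q [12.  6.  4. 88. -0.  3.]
delta [-0.0002  0.0002  0.0865] w [-0.04  0.03 -0.02] per row/8 [-3.000e-05  2.000e-05  1.081e-02] [-0.005  0.003 -0.002] | in goal axes [-0.0003  0.0001  0.0865] [-3.000e-05  1.000e-05  1.081e-02]
needle  wrist (None, 0) top (2.462, 6) side (2.439, 4) | tcp [0.5506 0.1171 0.1494] F [ 0. -1. -1.]
```

```bash
python3 -m handwheel '[[0,0,0.012,0,0,0],[0,0,0.012,0,0,0],[0,0,0.012,0,0,0],[0,0,0.012,0,0,0],[0,0,0.012,0,0,0],[0,0,0.012,0,0,0],[0,0,0.01,0,0,0],[0,0,0,0,0,0]]'
python3 -m handwheel '[[0,0,0.001,0,0,0],[0,0,0.001,0,0,0],[0,0,0.001,0,0,0],[0,0,0.001,0,0,0],[0,0,0,0,0,0],[0,0,0,0,0,0],[0,0,0,0,0,0],[0,0,0,0,0,0]]'
```

```text
time: 77.18
ee_pos: [0.5494, 0.1166, 0.0645]
tcp_rot: [-180.0, -0.2, -170.7]
wrist_force: [-0.5, 0.2, -1.8]
opening: 0.0108
time: 77.85
ee_pos: [0.5507, 0.1169, 0.0635]
tcp_rot: [-180.0, 0.0, -170.7]
wrist_force: [-0.0, -0.0, -1.4]
opening: 0.0106
```

```bash
python3 -m handwheel '[[0,0,0.001,0,0,0],[0,0,0.001,0,0,0],[0,0,0,0,0,0],[0,0,0,0,0,0],[0,0,0,0,0,0],[0,0,0,0,0,0],[0,0,0,0,0,0],[0,0,0,0,0,0]]'
```

```text
time: 78.52
ee_pos: [0.5508, 0.1168, 0.0618]
tcp_rot: [-180.0, 0.0, -170.7]
wrist_force: [-2.4, 0.3, 5.7]
opening: 0.0109
```

```bash
python3 -m handwheel '[[0,0,0,0,0,0],[0,0,0,0,0,0],[0,0,0,0,0,0],[0,0,0,0,0,0],[0,0,-0.002,0,0,0],[0,0,-0.006,0,0,0],[0,0,-0.01,0,0,0],[0,0,-0.015,0,0,0]]' 0
python3 -m handwheel '[[0,0,-0.016,0,0,0],[0,0,-0.016,0,0,0],[0,0,-0.016,0,0,0],[0,0,-0.016,0,0,0],[0,0,0,0,0,0],[0,0,0,0,0,0],[0,0,0,0,0,0],[0,0,0,0,0,0]]' 1
python3 wt.py .5507 .1175 .062; python3 dial.py; python3 go.py .460 .4077 .14 189.4 10
```

```text
time: 79.18
ee_pos: [0.5501, 0.1168, 0.0945]
tcp_rot: [-180.0, -0.1, -170.7]
wrist_force: [-0.3, 0.6, 0.7]
opening: 0.0429
time: 79.85
ee_pos: [0.5502, 0.1168, 0.1575]
tcp_rot: [-180.0, -0.1, -170.7]
wrist_force: [0.3, -0.4, -0.5]
opening: 0.0858
wrist 1384 fin 550.0 117.9 size 43.8 11.6 yaw 9.0 z [0.0935 0.0947] px [314. 252.]
side 74 fin 549.3 119.6 size 41.0 18.9 yaw 10.1 z [0.0925 0.0973] px [291. 267.]
needle  wrist (None, 0) top (2.462, 6) side (2.417, 5) | tcp [0.5505 0.1169 0.158 ] F [-0. -0. -0.]
t 80.15 pos [0.5505 0.1169 0.158 ] rpy [-1.7996e+02 -2.0000e-02 -1.7066e+02] F [-0.3 -0.2 -0.2] op 0.0853 q [12.  6.  5. 89. -0.  3.]
delta [0.0421 0.3016 0.0178] w [-0.04 -0.02 -0.06] per row/10 [0.00421 0.03016 0.00178] [-0.004 -0.002 -0.006] | in goal axes [0.0418 0.3017 0.018 ] [0.00418 0.03017 0.0018 ]
```

Weight A is on the plate, upright (fin top 0.0947) at the intended place. Now weight B.

```bash
python3 -m handwheel '[[0.0026,0.0189,0,0,0,0],[0.0026,0.0189,0,0,0,0],[0.0026,0.0189,0,0,0,0],[0.0026,0.0189,0,0,0,0],[0.0026,0.0189,0,0,0,0],[0.0026,0.0189,0,0,0,0],[0.0026,0.0189,0,0,0,0],[0.0026,0.0189,0,0,0,0]]' >/dev/null
python3 -m handwheel '[[0.0026,0.0189,0,0,0,0],[0.0026,0.0189,0,0,0,0],[0.0026,0.0189,0,0,0,0],[0.0026,0.0189,0,0,0,0],[0.0026,0.0189,0,0,0,0],[0.0026,0.0189,0,0,0,0],[0.0026,0.0189,0,0,0,0],[0.0026,0.0189,0,0,0,0]]' >/dev/null
python3 -m handwheel '[[0,0,0.003,0,0,-3.325],[0,0,0.003,0,0,-3.325],[0,0,0.003,0,0,-3.325],[0,0,0.003,0,0,-3.325],[0,0,0.003,0,0,-3.325],[0,0,0.003,0,0,-3.325],[0,0,0,0,0,-3.325],[0,0,0,0,0,-3.325]]' >/dev/null
python3 -m handwheel '[[0,0,0,0,0,0],[0,0,0,0,0,0],[0,0,0,0,0,0],[0,0,0,0,0,0],[0,0,0,0,0,0],[0,0,0,0,0,0],[0,0,0,0,0,0],[0,0,0,0,0,0]]'
python3 wt.py .4600 .4077; python3 go.py .460 .4077 -.001 216 8
```

```text
time: 82.82
ee_pos: [0.4605, 0.4086, 0.1402]
tcp_rot: [-180.0, -0.0, -144.1]
wrist_force: [-0.6, 0.6, -0.8]
opening: 0.0854
wrist 1040 fin 460.2 407.5 size 44.0 11.8 yaw 35.5 z [0.0315 0.0328] px [312. 229.]
side 89 fin 458.7 408.5 size 43.8 14.5 yaw 38.4 z [0.0313 0.0359] px [308. 383.]
top 67 fin 460.0 403.9 size 46.4 12.7 yaw 36.0 z [0.0331 0.0384] px [170. 262.]
t 82.97 pos [0.4605 0.4085 0.1402] rpy [-1.7996e+02 -1.0000e-02 -1.4407e+02] F [ 0.5 -0.2 -1. ] op 0.0855 q [42. 13. 11. 88. -0.  6.]
delta [ 0.0009 -0.0003  0.1412] w [-0.04 -0.01 -0.07] per row/8 [ 1.100e-04 -4.000e-05  1.764e-02] [-0.005 -0.001 -0.008] | in goal axes [ 0.0009 -0.0004  0.1412] [ 1.100e-04 -5.000e-05  1.764e-02]
```

```bash
python3 -m handwheel '[[0.0001,0,0.0176,0,0,0],[0.0001,0,0.0176,0,0,0],[0.0001,0,0.0176,0,0,0],[0.0001,0,0.0176,0,0,0],[0.0001,0,0.0176,0,0,0],[0.0001,0,0.0176,0,0,0],[0.0001,0,0.0176,0,0,0],[0.0001,0,0.0176,0,0,0]]' 1 50
python3 -m handwheel '[[0,0,0,0,0,0],[0,0,0,0,0,0],[0,0,0,0,0,0],[0,0,0,0,0,0],[0,0,0,0,0,0],[0,0,0,0,0,0],[0,0,0,0,0,0],[0,0,0,0,0,0]]' -1 50
python3 -m handwheel '[[0,0,0,0,0,0],[0,0,0,0,0,0],[0,0,0,0,0,0],[0,0,-0.004,0,0,0],[0,0,-0.008,0,0,0],[0,0,-0.008,0,0,0],[0,0,0,0,0,0],[0,0,0,0,0,0]]'
python3 -m handwheel '[[0,0,-0.0163,0,0,0],[0,0,-0.0163,0,0,0],[0,0,-0.0163,0,0,0],[0,0,-0.0163,0,0,0],[0,0,-0.0163,0,0,0],[0,0,-0.0163,0,0,0],[0,0,-0.0163,0,0,0],[0,0,-0.0163,0,0,0]]'
python3 -m handwheel '[[0,0,0,0,0,3.325],[0,0,0,0,0,3.325],[0,0,0,0,0,3.325],[0,0,0,0,0,3.325],[0,0,0,0,0,3.325],[0,0,0,0,0,3.325],[0,0,0,0,0,3.325],[0,0,0,0,0,3.325]]'
python3 go.py .4717 .1045 .15 189.4 16
```

```text
time: 83.63
ee_pos: [0.4599, 0.408, -0.0014]
tcp_rot: [-180.0, 0.0, -144.1]
wrist_force: [-0.4, -0.2, -0.1]
opening: 0.085
time: 84.3
ee_pos: [0.4604, 0.4084, 0.0005]
tcp_rot: [-180.0, 0.1, -144.1]
wrist_force: [0.2, 0.0, 5.2]
opening: 0.0107
time: 84.97
ee_pos: [0.4603, 0.4083, 0.0202]
tcp_rot: [-180.0, 0.1, -144.1]
wrist_force: [-0.7, -0.3, -1.1]
opening: 0.0106
time: 85.63
ee_pos: [0.4597, 0.408, 0.1501]
tcp_rot: [-180.0, -0.0, -144.1]
wrist_force: [-0.2, 0.1, -0.2]
opening: 0.0112
time: 86.3
ee_pos: [0.4598, 0.408, 0.1493]
tcp_rot: [-179.9, -0.0, -170.8]
wrist_force: [-0.2, 0.0, -1.4]
opening: 0.0105
t 86.3 pos [0.4598 0.408  0.1493] rpy [-1.7994e+02 -2.0000e-02 -1.7083e+02] F [-0.2  0.  -1.4] op 0.0105 q [42. 13. 12. 89. -0. 32.]
delta [ 0.0366 -0.3015 -0.0004] w [-0.06 -0.02 -0.23] per row/16 [ 2.290e-03 -1.884e-02 -2.000e-05] [-0.004 -0.001 -0.014] | in goal axes [ 0.0378 -0.3014 -0.0007] [ 2.360e-03 -1.884e-02 -4.000e-05]
```

```bash
python3 -m handwheel '[[0.0023,-0.0188,0,0,0,0],[0.0023,-0.0188,0,0,0,0],[0.0023,-0.0188,0,0,0,0],[0.0023,-0.0188,0,0,0,0],[0.0023,-0.0188,0,0,0,0],[0.0023,-0.0188,0,0,0,0],[0.0023,-0.0188,0,0,0,0],[0.0023,-0.0188,0,0,0,0]]' >/dev/null
python3 -m handwheel '[[0.0023,-0.0188,0,0,0,0],[0.0023,-0.0188,0,0,0,0],[0.0023,-0.0188,0,0,0,0],[0.0023,-0.0188,0,0,0,0],[0.0023,-0.0188,0,0,0,0],[0.0023,-0.0188,0,0,0,0],[0.0023,-0.0188,0,0,0,0],[0.0023,-0.0188,0,0,0,0]]' >/dev/null
python3 -m handwheel '[[0,0,0,0,0,0],[0,0,0.011,0,0,0],[0,0,0.012,0,0,0],[0,0,0.012,0,0,0],[0,0,0.012,0,0,0],[0,0,0.012,0,0,0],[0,0,0.012,0,0,0],[0,0,0.012,0,0,0]]'
python3 -m handwheel '[[0,0,0.001,0,0,0],[0,0,0.001,0,0,0],[0,0,0.001,0,0,0],[0,0,0,0,0,0],[0,0,0,0,0,0],[0,0,0,0,0,0],[0,0,0,0,0,0],[0,0,0,0,0,0]]'
```

```text
time: 88.3
ee_pos: [0.4721, 0.1055, 0.0654]
tcp_rot: [-180.0, -0.0, -170.6]
wrist_force: [-0.2, -0.2, -1.7]
opening: 0.0108
time: 88.97
ee_pos: [0.4725, 0.1053, 0.0642]
tcp_rot: [-180.0, 0.0, -170.7]
wrist_force: [0.5, -0.6, -1.3]
opening: 0.0112
```

```bash
python3 -m handwheel '[[0,0,0.001,0,0,0],[0,0,0.001,0,0,0],[0,0,0,0,0,0],[0,0,0,0,0,0],[0,0,0,0,0,0],[0,0,0,0,0,0],[0,0,0,0,0,0],[0,0,0,0,0,0]]'
```

```text
time: 89.63
ee_pos: [0.4725, 0.1053, 0.0624]
tcp_rot: [-180.0, 0.0, -170.7]
wrist_force: [-1.5, -0.5, 5.4]
opening: 0.0105
```

```bash
python3 -m handwheel '[[0,0,0,0,0,0],[0,0,0,0,0,0],[0,0,0,0,0,0],[0,0,0,0,0,0],[0,0,-0.002,0,0,0],[0,0,-0.006,0,0,0],[0,0,-0.01,0,0,0],[0,0,-0.015,0,0,0]]' 0
python3 -m handwheel '[[0,0,-0.016,0,0,0],[0,0,-0.016,0,0,0],[0,0,-0.016,0,0,0],[0,0,-0.016,0,0,0],[0,0,-0.016,0,0,0],[0,0,-0.016,0,0,0],[0,0,0,0,0,0],[0,0,0,0,0,0]]' 1
python3 wt.py .4717 .1045 .062; python3 wt.py .5507 .1175 .062
python3 -m handwheel '[[0.005,0.03,0,0,0,0],[0.005,0.03,0,0,0,0],[0.005,0.03,0,0,0,0],[0.005,0.03,0,0,0,0],[0.005,0.03,0,0,0,0],[0.005,0.03,0,0,0,0],[0,0,0,0,0,0],[0,0,0,0,0,0]]'
python3 -m handwheel '[[0,0,0,0,0,0],[0,0,0,0,0,0],[0,0,0,0,0,0],[0,0,0,0,0,0],[0,0,0,0,0,0],[0,0,0,0,0,0],[0,0,0,0,0,0],[0,0,0,0,0,0]]'
python3 dial.py; python3 pu.py; python3 wt.py .4717 .1045 .062
python3 - <<'E'
from h import *
c=grab('top'); save(c,'pics/t10.png'); c=grab('side'); save(c,'pics/s10.png')
C=np.array([.5202,.0567]); a=np.radians(-80.6); x=np.array([np.cos(a),np.sin(a)])
for p in([.550,.1179],[.4717,.1045]): d=np.array(p)-C; print('stand x',(d@x).round(4),'r',np.hypot(*d).round(4))
E
```

```text
time: 90.3
ee_pos: [0.4719, 0.1052, 0.0952]
tcp_rot: [-180.0, -0.1, -170.7]
wrist_force: [-0.6, -0.4, 0.1]
opening: 0.0425
time: 90.97
ee_pos: [0.4729, 0.1055, 0.1922]
tcp_rot: [-180.0, 0.1, -170.7]
wrist_force: [0.6, -0.1, -0.7]
opening: 0.0855
wrist 1109 fin 470.9 106.3 size 43.5 11.8 yaw 9.0 z [0.0934 0.0947] px [314. 232.]
side 62 fin 468.3 108.7 size 41.3 15.3 yaw 5.3 z [0.0926 0.0985] px [323. 267.]
wrist 861 fin 550.1 118.0 size 44.6 11.7 yaw 9.0 z [0.0935 0.0947] px [313. 337.]
side 71 fin 549.3 118.9 size 41.0 17.3 yaw 10.7 z [0.0926 0.097 ] px [291. 267.]
time: 91.93
ee_pos: [0.4128, 0.2791, 0.1902]
tcp_rot: [-179.9, -0.0, -170.5]
wrist_force: [0.5, -1.0, 0.7]
opening: 0.0854
time: 92.6
ee_pos: [0.4136, 0.2779, 0.1909]
tcp_rot: [-180.0, 0.0, -170.7]
wrist_force: [0.7, 0.1, -0.5]
opening: 0.0852
needle  wrist (None, 0) top (2.462, 6) side (2.437, 7) | tcp [0.4135 0.2781 0.1908] F [-1. -0.  0.]
wrist few 0
top cap ray z=.128 [ 0.4184 -0.3245  0.128 ] depth [ 0.4183 -0.3244  0.1286] 116
side few 0
wrist 1146 fin 471.4 106.8 size 44.3 14.0 yaw 9.7 z [0.0932 0.0946] px [ 61. 274.]
side 60 fin 468.3 108.2 size 41.0 14.9 yaw 8.4 z [0.0926 0.1002] px [323. 267.]
top 72 fin 470.4 103.1 size 42.6 12.1 yaw 9.7 z [0.0954 0.1011] px [279. 259.]
stand x -0.0555 r 0.0681
stand x -0.0551 r 0.0681
```

View pics/t10.png

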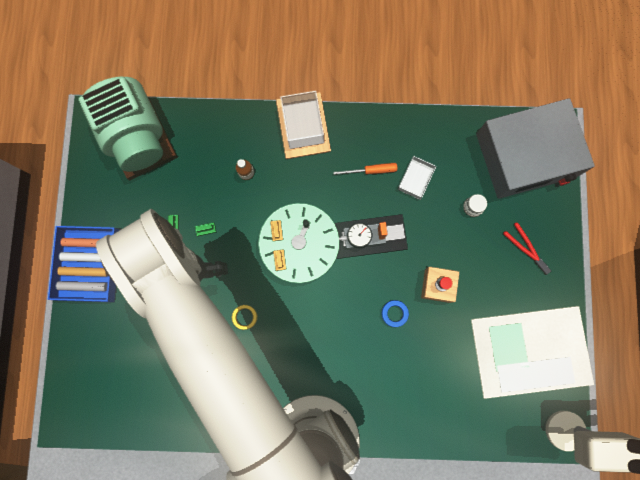

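View pics/s10.png

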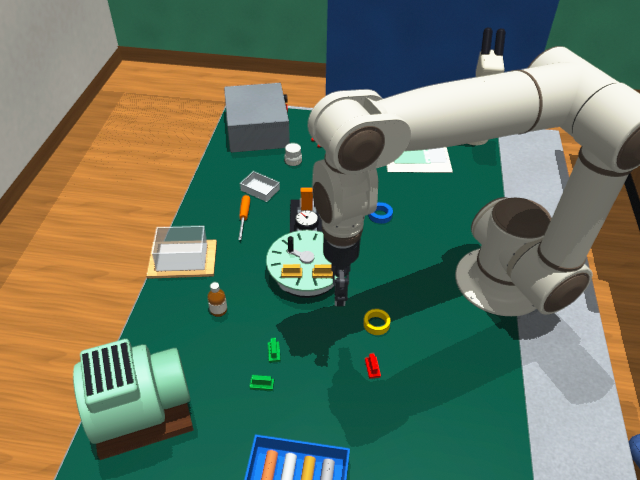

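Both weights stand on the far half of the plate (side px (291,270) and (322,270)) and the bench shows no third brass weight. The punch is in its block, the bystanders are in place and the gripper is clear. Hand in.

```bash
python3 -c "
from workcell import order; print(order.job_done())"
```

```text
the job is handed in; nothing more can be done
None
```

I finished the whole sequence and handed the job in at about 93 s of the 210 s; no verdict is reported.

- **Indicator and wheel:** I pushed the carriage to its stop, where the needle read about 0.66. I then led the crank round counter-clockwise for about 255°, not the full turn. The small bulge read about 1.4. The high spot was found at the expected 2.4 rad from it, and the peak showed on both sides. The wheel was left there.
- **Punch:** I pressed it on the mark until it stopped moving at about 23 N. The snap itself I inferred from that stop and the force. It is back in its block.
- **Weights:** Both brass weights present stand upright on the half opposite the indicator. One of them had been knocked about 5 cm aside during the run, so I measured it again before picking it up. No third brass weight showed in any view.

**Last checks before handing in:**

| Check | Reading | Needed |
|---|---|---|
| Needle, top camera | 2.46 rad | above 2.15 |
| Needle, side camera | 2.44 rad | above 2.15 |
| Punch cap from block centre | within 2 mm, cap top at 0.128 m | within 10 mm |
| Weights past the spindle (stand x) | −55 mm each | −15 mm or beyond |
| Weights from the spindle | 68 mm each | within 98 mm |
| Fin tops | 94.7 mm | 94 mm if standing on the plate |

The bystanders looked unmoved, and the gripper was clear of everything.

**What failed or disagreed:**
- **Fingertips:** both cameras showed them about 20 mm behind the reported TCP, not 17 mm ahead as stated. My first grasp of the carriage closed on air for that reason; nothing was moved.
- **First rotation:** the last joint reached its limit and the tool drifted; I corrected it.
- **Punch neck:** the gripper read 26.6 mm on it, where 22 mm was stated, but the hold was firm and upright.
- **Dial:** the cameras differed from each other by up to about 0.15 rad.

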